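# Stand the flux bottles in the divided crate

## Robot

A 6-joint arm with a two-finger parallel gripper is mounted at the origin on the work surface. World frame = base frame: x ahead of the robot, y to its left, z up, the work surface at z = 0. Lengths are in m, angles in rad, forces in N, time in s.
With the tool pointing down it reaches from about 0.35 to 0.975 m from the base axis. Payload 4.9 kg.
Tool frame: the origin (TCP) lies midway between the tips of the shut fingers; the grasp point (between the pads) lies manip.grip_depth behind it (manip.grip_depth is the distance from the TCP to the grasp point, in m); z points along the fingers, x is the direction in which the jaws open and shut, and the axes are right-handed (so a half turn about z gives the same grasp; the last joint's range is limited). The gripper opens to 85 mm and grips with 20 to 120 N. Pads are 22 mm wide; open, the fingers measure 114 mm over their backs; the gripper's body (76 mm by 85 mm) begins 54 mm behind the grasp point. The pads swing forward as they close: fully open they stand 13 mm farther back than shut.
Start: joints at [-0.119, 0.053, 1.613, -0, 1.476, -0.119], TCP at [0.625, 0, 0.231] pointing down, gripper open.
Joint ranges: [-3.01, 3.01], [-1.01, 2.22], [0.06, 2.58], [-1.02, 4.17], [0.09, 2.62], [-3.14, 3.14]. Speed limits (rad/s): [2.57, 2.57, 3.14, 3.14, 3.14, 3.14].

## Interface

Orientations are given as a unit quaternion [w, x, y, z].
In Python, from plant import state, grab_frame, ticket, manip gives the robot as it stands.
- The arm moves only by the tool carry_out, never from a script. Its argument "moves" is a list that holds one entry, the list of rows, each a list of 7 numbers: the turn, a rotation vector about the tool's x, y, z each as a share of 5 degrees, from -1 to 1, then the shift along the tool's x, y, z each as a share of 0.04 m, from -1 to 1, then the gripper command: -1 is shut, 1 is fully open, values between are in proportion. A call has 1 to 8 rows; each row shifts and turns the commanded pose from where the row before left it, along the tool's axes as they then stand; what a row does not reach is not made up. A row lasts 1/12 s, in which the tool goes at most 41.7 mm and 7.16 degrees, less where a joint would pass 70% of its speed; a pose out of reach is approached as far as the arm can. A call with a number of a shift or a turn outside -1 to 1 is refused whole. A call with a gripper value outside its range is refused whole. The fingers move at their own pace and stop on an object; the grip force is fixed at half the most. Time passes only in rows, so rows that do not move let the fingers close. It gives the time, the measured TCP pose, the force and the opening at its end, in the units of the state.
- state(): the state, without advancing time (a new reading comes with each control period).
- grab_frame(name): name is "scene" or "side" or "wrist"; returns a dict with "frame" (384x512x3 uint8, red, green, blue), "z_map" (384x512 float32, m along the optical axis (not along the pixel's ray), 0 where there is no reading), "K" (3x3 intrinsics, pixels), "world_from_camera" (4x4, takes a point from camera to world coordinates); the wrist camera has in their place "hand_eye" (4x4, takes a point from camera to tool coordinates, whose origin is the TCP and whose axes are the tool frame's). Camera axes: x right, y down, z forward; pixel columns grow to the right and rows downward; lengths in m; the calibration is good to about 2 mm. The wrist camera is an equidistant fisheye: a pixel r from the principal point sees the ray r / f radians off the axis. A picture is of the moment at which its call begins: read the wrist's pose just before it.
- ticket.job_done(): hands the job in, once; it reports no verdict.
The state is a dict: "time": time; "joint_pos": joint angles; "joint_vel": joint speeds; "joint_efforts": joint torques, N m; "tool_pos": TCP position; "tool_rot": TCP orientation; "contact_force": force on the tool from outside, world axes, zero at the start; "ft_torque": the same for the moment, N m; "gripper_width": opening from 0.0 (shut) to 1.0 (fully open).
Only numpy, scipy, OpenCV 4.12 (cv2) and the standard library are available. Lean on these libraries where they do the work, as an engineer would, in place of code of your own. Each camera call takes 0.05 s, during which the arm holds its last target.

## Task

Take the two amber flux bottles out of the sloped stand and put them away upright in the divided crate, each in an empty cell of its own. Lower each one all the way to the bottom of its cell before letting go, and leave the jar in the crate and the other things on the bench where they are.

Things in the scene. Friction and masses are not known exactly. Their poses are not given: they have to be found in the camera images.
- bottle_a: Closed round amber bottle, loose, about 130 g: body 34 mm in diameter up to 94 mm, shoulder to 104 mm, black cap 22 mm in diameter up to 125 mm, pale label from 18 to 52 mm. Origin: centre of its underside; z axis: along the bottle towards the cap. It starts in an outer well of the sloped stand, leaning 24 to 30 degrees from vertical.
- bottle_b: A second bottle, the same as bottle_a, in the other outer well.
- stand: Fixed black stand, 90 x 200 mm, its face sloping 24 degrees, with three square wells 36 mm wide and 32 mm deep in a row 60 mm apart, the middle one empty. Wells and bottles lean to its +x side, which is turned roughly away from the robot. Origin: centre of the footprint, on the bench; x towards the lean, y along the row, z up. Well floors are 28 mm above the bench, the face's upper edge 72 mm.
- crate: Fixed grey plastic crate, open above, 132 x 132 mm and 48 mm high, with one divider each way: four square cells 60 mm wide inside, walls and floor 4 mm thick, all walls 48 mm high from the bench. Origin: centre of the underside; x and y along the walls, z up. It may stand at any yaw.
- cell0 (a point): Centre of the floor of the crate's occupied cell (4 mm above the bench), crate axes; the jar stands in it.
- cell1 (a point): Centre of the floor of an empty cell, next to cell0 (crate +x side, -y side).
- cell2 (a point): Centre of the floor of an empty cell, next to cell0 (crate -x side, +y side).
- cell3 (a point): Centre of the floor of an empty cell, diagonally opposite cell0 (crate +x side, +y side).
- jar: Bystander: white jar with a metal lid, 42 mm in diameter and 50 mm high, loose, standing in cell0. Origin: centre of its underside.
- tape: Bystander: black roll of tape lying flat, 66 mm outer diameter, 19 mm high. Origin: centre of its underside.
- spool: Bystander: solder spool standing on its flange, 54 mm in diameter, 38 mm high. Origin: centre of its underside.
Not all that is in view belongs to the job. What is shaped like the bottle_a but pink or red is not meant.

How it is judged:
On the way, in this order (a step that is already met when the one before it is completed fails the run):
1. one bottle, still held, is lowered to within 15 mm of the floor of an empty cell (((contact force between the fingers and bottle_a above 0.5 N and ((x of bottle_a in the frame of cell1 between -0.024 and 0.024 m and y of bottle_a in the frame of cell1 between -0.024 and 0.024 m and z of bottle_a in the frame of cell1 between -0.005 and 0.015 m) or (x of bottle_a in the frame of cell2 between -0.024 and 0.024 m and y of bottle_a in the frame of cell2 between -0.024 and 0.024 m and z of bottle_a in the frame of cell2 between -0.005 and 0.015 m) or (x of bottle_a in the frame of cell3 between -0.024 and 0.024 m and y of bottle_a in the frame of cell3 between -0.024 and 0.024 m and z of bottle_a in the frame of cell3 between -0.005 and 0.015 m))) or (contact force between the fingers and bottle_b above 0.5 N and ((x of bottle_b in the frame of cell1 between -0.024 and 0.024 m and y of bottle_b in the frame of cell1 between -0.024 and 0.024 m and z of bottle_b in the frame of cell1 between -0.005 and 0.015 m) or (x of bottle_b in the frame of cell2 between -0.024 and 0.024 m and y of bottle_b in the frame of cell2 between -0.024 and 0.024 m and z of bottle_b in the frame of cell2 between -0.005 and 0.015 m) or (x of bottle_b in the frame of cell3 between -0.024 and 0.024 m and y of bottle_b in the frame of cell3 between -0.024 and 0.024 m and z of bottle_b in the frame of cell3 between -0.005 and 0.015 m))))), for 0.05 s.
2. with that bottle standing in its cell, the other one, still held, is lowered to within 15 mm of the floor of an empty cell (((((x of bottle_a in the frame of cell1 between -0.022 and 0.022 m and y of bottle_a in the frame of cell1 between -0.022 and 0.022 m and z of bottle_a in the frame of cell1 between -0.005 and 0.006 m and angle between bottle_a's own z axis and vertical below 0.12 rad) or (x of bottle_a in the frame of cell2 between -0.022 and 0.022 m and y of bottle_a in the frame of cell2 between -0.022 and 0.022 m and z of bottle_a in the frame of cell2 between -0.005 and 0.006 m and angle between bottle_a's own z axis and vertical below 0.12 rad) or (x of bottle_a in the frame of cell3 between -0.022 and 0.022 m and y of bottle_a in the frame of cell3 between -0.022 and 0.022 m and z of bottle_a in the frame of cell3 between -0.005 and 0.006 m and angle between bottle_a's own z axis and vertical below 0.12 rad)) and (contact force between the fingers and bottle_b above 0.5 N and ((x of bottle_b in the frame of cell1 between -0.024 and 0.024 m and y of bottle_b in the frame of cell1 between -0.024 and 0.024 m and z of bottle_b in the frame of cell1 between -0.005 and 0.015 m) or (x of bottle_b in the frame of cell2 between -0.024 and 0.024 m and y of bottle_b in the frame of cell2 between -0.024 and 0.024 m and z of bottle_b in the frame of cell2 between -0.005 and 0.015 m) or (x of bottle_b in the frame of cell3 between -0.024 and 0.024 m and y of bottle_b in the frame of cell3 between -0.024 and 0.024 m and z of bottle_b in the frame of cell3 between -0.005 and 0.015 m)))) or (((x of bottle_b in the frame of cell1 between -0.022 and 0.022 m and y of bottle_b in the frame of cell1 between -0.022 and 0.022 m and z of bottle_b in the frame of cell1 between -0.005 and 0.006 m and angle between bottle_b's own z axis and vertical below 0.12 rad) or (x of bottle_b in the frame of cell2 between -0.022 and 0.022 m and y of bottle_b in the frame of cell2 between -0.022 and 0.022 m and z of bottle_b in the frame of cell2 between -0.005 and 0.006 m and angle between bottle_b's own z axis and vertical below 0.12 rad) or (x of bottle_b in the frame of cell3 between -0.022 and 0.022 m and y of bottle_b in the frame of cell3 between -0.022 and 0.022 m and z of bottle_b in the frame of cell3 between -0.005 and 0.006 m and angle between bottle_b's own z axis and vertical below 0.12 rad)) and (contact force between the fingers and bottle_a above 0.5 N and ((x of bottle_a in the frame of cell1 between -0.024 and 0.024 m and y of bottle_a in the frame of cell1 between -0.024 and 0.024 m and z of bottle_a in the frame of cell1 between -0.005 and 0.015 m) or (x of bottle_a in the frame of cell2 between -0.024 and 0.024 m and y of bottle_a in the frame of cell2 between -0.024 and 0.024 m and z of bottle_a in the frame of cell2 between -0.005 and 0.015 m) or (x of bottle_a in the frame of cell3 between -0.024 and 0.024 m and y of bottle_a in the frame of cell3 between -0.024 and 0.024 m and z of bottle_a in the frame of cell3 between -0.005 and 0.015 m)))))), for 0.05 s.
At the end, for the whole second after the job is handed in: The two bottles stand in two different empty cells of the crate, upright within 7 degrees, bottoms on the cell floor (within 6 mm) and axes within 22 mm of the cell centre each way, at rest; the jar still stands upright in its own cell ((((x of bottle_a in the frame of cell1 between -0.022 and 0.022 m and y of bottle_a in the frame of cell1 between -0.022 and 0.022 m and z of bottle_a in the frame of cell1 between -0.005 and 0.006 m and angle between bottle_a's own z axis and vertical below 0.12 rad) and (x of bottle_b in the frame of cell2 between -0.022 and 0.022 m and y of bottle_b in the frame of cell2 between -0.022 and 0.022 m and z of bottle_b in the frame of cell2 between -0.005 and 0.006 m and angle between bottle_b's own z axis and vertical below 0.12 rad)) or ((x of bottle_a in the frame of cell1 between -0.022 and 0.022 m and y of bottle_a in the frame of cell1 between -0.022 and 0.022 m and z of bottle_a in the frame of cell1 between -0.005 and 0.006 m and angle between bottle_a's own z axis and vertical below 0.12 rad) and (x of bottle_b in the frame of cell3 between -0.022 and 0.022 m and y of bottle_b in the frame of cell3 between -0.022 and 0.022 m and z of bottle_b in the frame of cell3 between -0.005 and 0.006 m and angle between bottle_b's own z axis and vertical below 0.12 rad)) or ((x of bottle_a in the frame of cell2 between -0.022 and 0.022 m and y of bottle_a in the frame of cell2 between -0.022 and 0.022 m and z of bottle_a in the frame of cell2 between -0.005 and 0.006 m and angle between bottle_a's own z axis and vertical below 0.12 rad) and (x of bottle_b in the frame of cell1 between -0.022 and 0.022 m and y of bottle_b in the frame of cell1 between -0.022 and 0.022 m and z of bottle_b in the frame of cell1 between -0.005 and 0.006 m and angle between bottle_b's own z axis and vertical below 0.12 rad)) or ((x of bottle_a in the frame of cell2 between -0.022 and 0.022 m and y of bottle_a in the frame of cell2 between -0.022 and 0.022 m and z of bottle_a in the frame of cell2 between -0.005 and 0.006 m and angle between bottle_a's own z axis and vertical below 0.12 rad) and (x of bottle_b in the frame of cell3 between -0.022 and 0.022 m and y of bottle_b in the frame of cell3 between -0.022 and 0.022 m and z of bottle_b in the frame of cell3 between -0.005 and 0.006 m and angle between bottle_b's own z axis and vertical below 0.12 rad)) or ((x of bottle_a in the frame of cell3 between -0.022 and 0.022 m and y of bottle_a in the frame of cell3 between -0.022 and 0.022 m and z of bottle_a in the frame of cell3 between -0.005 and 0.006 m and angle between bottle_a's own z axis and vertical below 0.12 rad) and (x of bottle_b in the frame of cell1 between -0.022 and 0.022 m and y of bottle_b in the frame of cell1 between -0.022 and 0.022 m and z of bottle_b in the frame of cell1 between -0.005 and 0.006 m and angle between bottle_b's own z axis and vertical below 0.12 rad)) or ((x of bottle_a in the frame of cell3 between -0.022 and 0.022 m and y of bottle_a in the frame of cell3 between -0.022 and 0.022 m and z of bottle_a in the frame of cell3 between -0.005 and 0.006 m and angle between bottle_a's own z axis and vertical below 0.12 rad) and (x of bottle_b in the frame of cell2 between -0.022 and 0.022 m and y of bottle_b in the frame of cell2 between -0.022 and 0.022 m and z of bottle_b in the frame of cell2 between -0.005 and 0.006 m and angle between bottle_b's own z axis and vertical below 0.12 rad))) and linear speed of each of bottle_a, bottle_b below 0.02 m/s and x of jar in the frame of cell0 between -0.022 and 0.022 m and y of jar in the frame of cell0 between -0.022 and 0.022 m and z of jar in the frame of cell0 between -0.005 and 0.006 m and angle between jar's own z axis and vertical below 0.12 rad); the robot touches nothing.
It fails at once if the jar is lifted or tipped: 30 mm from where it was, or tilted 30 degrees (distance of jar from where it was at the start of the episode above 0.03 m or angle between jar's own z axis and vertical above 0.52 rad).
It fails at once if the tape or spool is moved more than 40 mm (distance of any of tape, spool from where it was at the start of the episode above 0.04 m).
It also fails if it takes over 61 s, if anything falls off the work surface, if the arm or the gripper's body presses on something with over 40 N, if the wrist force passes 120 N, or if a joint passes its speed limit or range.

## Working session

There is one attempt and no reset: what is moved stays moved. The work goes in short steps, Python scripts to look and compute and a tool call to move; the robot and the scene stay as the last step left them, time stands still between calls to the robot, and variables do not carry over. Pictures are saved under pics/ and viewed, and the job is handed in when it is done.

Besides the shell and the picture viewer there is one more tool, called after "Emit:" as name(argument=value, ...) on one line, values as JSON. carry_out: Moves the arm, as the interface text tells. Shift numbers are shares of 0.04 m and turn numbers shares of 5 degrees, none past 1 either way. Its arguments: {"type":"object","properties":{"moves":{"type":"array"}},"required":["moves"]}

```bash
ls; mkdir -p pics
python3 - <<'E'
from plant import state, grab_frame, manip
import cv2, numpy as np
print(state()); print(manip.grip_depth)
for n in ("scene","side"):
    f=grab_frame(n); np.savez(f"{n}0.npz",**f)
    cv2.imwrite(f"pics/{n}0.png",f["frame"][:,:,::-1]); print(n,f["K"].round(1).tolist(),f["world_from_camera"].round(3).tolist(),f["z_map"].min(),f["z_map"].max())
E
```

```text
pics
{'time': 0.0, 'joint_pos': array([-1.19025228e-01,  5.33505284e-02,  1.61431005e+00, -1.01291145e-05,
        1.47600808e+00, -1.19004229e-01]), 'joint_vel': array([ 1.64394364e-03,  1.07198800e-04,  1.75647712e-03,  8.91462787e-05,
       -3.20557994e-04,  4.13224889e-04]), 'joint_efforts': array([ 2.70554956e-04, -3.93670499e+01, -3.70175600e+01, -1.62778279e-04,
        6.93513779e-03, -6.06393527e-06]), 'tool_pos': array([6.24367512e-01, 5.74498050e-05, 2.30057365e-01]), 'tool_rot': array([-1.18240502e-04,  9.99999461e-01, -1.00149427e-05, -1.03125845e-03]), 'contact_force': array([-0.50050764, -0.4023469 , -0.2127621 ]), 'ft_torque': array([ 0.02685697, -0.02768104, -0.01651717]), 'gripper_width': 0.9954053340834713}
0.0187
scene [[478.4, 0.0, 249.5], [0.0, 478.4, 190.8], [0.0, 0.0, 1.0]] [[-0.01, 0.559, -0.829, 1.609], [1.0, 0.005, -0.009, -0.086], [-0.001, -0.829, -0.559, 0.747], [0.0, 0.0, 0.0, 1.0]] 0.0 3.714638
side [[465.1, 0.0, 256.6], [0.0, 465.1, 190.8], [0.0, 0.0, 1.0]] [[-0.895, -0.272, 0.353, 0.124], [-0.446, 0.544, -0.711, 0.861], [0.001, -0.794, -0.608, 0.913], [0.0, 0.0, 0.0, 1.0]] 0.0 3.5263588
```

View pics/scene0.png

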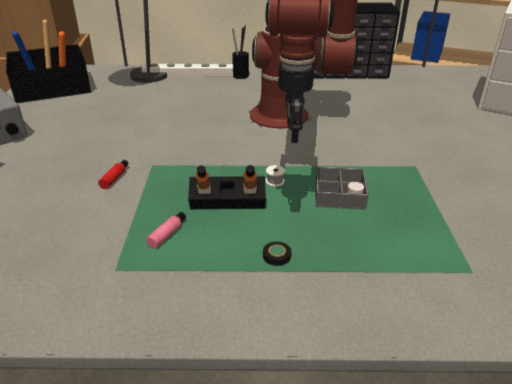

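View pics/side0.png

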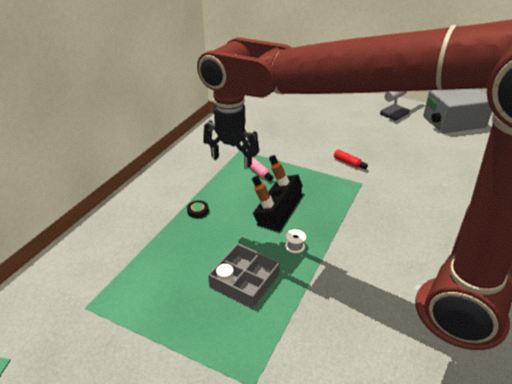

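Both views show two amber bottles standing in the stand, at scene px (203,180) and (250,180). The look-alikes are lying down: the pink one at (165,231) and the red one at (113,174). I choose the two amber ones in the stand. Next I check them in a close crop and measure.

```bash
cat > h.py <<'E'
import numpy as np, cv2
def load(n): return dict(np.load(n))
def cloud(f):
    z=f["z_map"].astype(float);K=f["K"];h,w=z.shape
    u,v=np.meshgrid(np.arange(w),np.arange(h))
    P=np.stack([(u-K[0,2])/K[0,0]*z,(v-K[1,2])/K[1,1]*z,z],-1)
    T=f["world_from_camera"];W=P@T[:3,:3].T+T[:3,3]; W[z==0]=np.nan
    return W
def ray(f,u,v,zp):
    K=f["K"];T=f["world_from_camera"]
    d=T[:3,:3]@np.array([(u-K[0,2])/K[0,0],(v-K[1,2])/K[1,1],1]);o=T[:3,3]
    return o+d*(zp-o[2])/d[2]
E
python3 - <<'E'
from h import *
a=load("scene0.npz");b=load("side0.npz")
c1=cv2.resize(a["frame"][150:280,95:385],None,fx=2.7,fy=2.7,interpolation=cv2.INTER_CUBIC)[:,:,::-1]
cv2.imwrite("pics/c1.png",c1)
c2=cv2.resize(b["frame"][140:315,170:370],None,fx=3.4,fy=3.4,interpolation=cv2.INTER_CUBIC)[:,:,::-1]
cv2.imwrite("pics/c2.png",c2)
for n,f in (("scene",a),("side",b)):
    W=cloud(f); hsv=cv2.cvtColor(f["frame"],cv2.COLOR_RGB2HSV)
    g=(hsv[...,0]>60)&(hsv[...,0]<85)&(hsv[...,1]>100)&np.isfinite(W[...,2])
    print(n,"mat z",np.median(W[g][:,2]))
    am=((hsv[...,0]>5)&(hsv[...,0]<20)&(hsv[...,1]>150)&(hsv[...,2]>50)).astype(np.uint8)
    k,l,s,c=cv2.connectedComponentsWithStats(am)
    for i in range(1,k):
        if s[i,4]>15:
            p=W[l==i]; print(s[i],c[i].round(1),np.nanmedian(p,0).round(3))
E
```

```text
scene mat z 0.0010017574669854978
[ 57  30  10  37 278] [61.6 47.9] [-0.253 -0.844  0.142]
[196 172  14  17 147] [202.6 180.6] [ 0.604 -0.213  0.103]
[244 172  13  16 150] [249.9 180.2] [ 0.6   -0.096  0.101]
side mat z 0.0005905060016032637
[   0  102  214  181 2379] [ 95.6 197.5] [ 1.841 -0.531 -0.703]
[272 162  13  17 136] [277.8 170. ] [ 0.583 -0.207  0.103]
[255 183  14  18 156] [261.8 191.6] [ 0.579 -0.088  0.104]
```

View pics/c1.png

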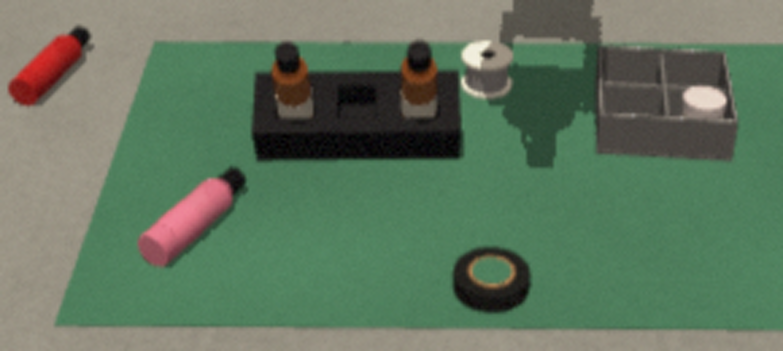

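View pics/c2.png

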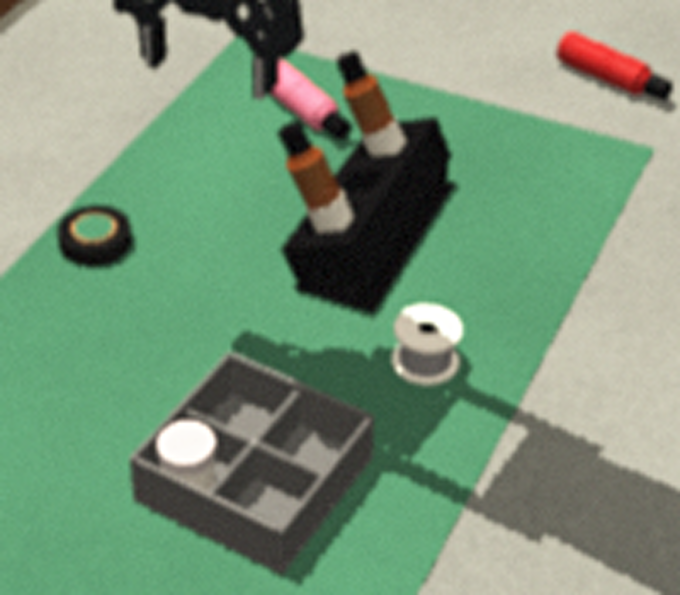

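The crops confirm it: the amber bottles with white labels are in the two outer wells with the middle well empty. The jar is in the crate's cell at about scene (356,187). Next I fit the bottle axes, crate rim and stand.

```bash
cat > m.py <<'E'
from h import *
from scipy.optimize import least_squares
def amber(f,W):
    hsv=cv2.cvtColor(f["frame"],cv2.COLOR_RGB2HSV)
    return (hsv[...,0]>5)&(hsv[...,0]<20)&(hsv[...,1]>150)&(hsv[...,2]>50)
def label(f,W):
    hsv=cv2.cvtColor(f["frame"],cv2.COLOR_RGB2HSV)
    return (hsv[...,1]<90)&(hsv[...,2]>110)
def fit(P,x0,r=0.017):
    # p=(x,y at z=.09, tx,ty slopes)
    def res(p):
        o=np.array([p[0],p[1],.09]);d=np.array([p[2],p[3],1]);d/=np.linalg.norm(d)
        return np.linalg.norm(np.cross(P-o,d),axis=1)-r
    s=least_squares(res,x0,loss="soft_l1",f_scale=.002);return s.x,np.std(res(s.x))
E
python3 - <<'E'
from m import *
fs={n:load(n+"0.npz") for n in("scene","side")}
for nm,y0 in(("R(y-.21)",-.21),("L(y-.09)",-.09)):
    Ps=[];A=[]
    for n,f in fs.items():
        W=cloud(f);near=np.isfinite(W[...,0])&(np.hypot(W[...,0]-.59,W[...,1]-y0)<.06)&(W[...,2]>.045)&(W[...,2]<.2)
        am=amber(f,W)&near;lb=label(f,W)&near
        er=cv2.erode((am|lb).astype(np.uint8),np.ones((3,3)))>0
        P=W[er];A.append((n,W[am],W[lb]));Ps.append(P)
        p,s=fit(P,[.585,y0,.47,0]);print(nm,n,len(P),p.round(3),s.round(4))
    for it in range(3):
        P=np.vstack(Ps)
        p,s=fit(P,[.585,y0,.47,0])
        break
    o=np.array([p[0],p[1],.09]);d=np.array([p[2],p[3],1]);d/=np.linalg.norm(d)
    print(nm,"both",p.round(3),s.round(4),"lean deg",np.degrees(np.arccos(d[2])).round(1))
    for n,a,l in A:
        ta=(a-o)@d;tl=(l-o)@d;print(n,"amber t",np.percentile(ta,[2,98]).round(3),"label",np.percentile(tl,[2,98]).round(3))
for n,f in fs.items():
    W=cloud(f);m=np.isfinite(W[...,0])&(W[...,2]>.043)&(W[...,2]<.053)&(np.hypot(W[...,0]-.6,W[...,1]-.15)<.12)
    hsv=cv2.cvtColor(f["frame"],cv2.COLOR_RGB2HSV); m&=hsv[...,2]<150
    q=W[m][:,:2].astype(np.float32);print(n,"crate",m.sum(),cv2.minAreaRect(q*1000))
    j=np.isfinite(W[...,0])&(W[...,2]>.05)&(W[...,2]<.06)&(np.hypot(W[...,0]-.6,W[...,1]-.15)<.12)&(hsv[...,2]>150)
    print("jar",j.sum(),np.mean(W[j],0).round(3) if j.any() else 0)
    j=np.isfinite(W[...,0])&(W[...,2]>.028)&(W[...,2]<.05)&(np.hypot(W[...,0]-.54,W[...,1]-.02)<.06);print("spool",np.median(W[j],0).round(3))
    s=np.isfinite(W[...,0])&(W[...,2]>.02)&(W[...,2]<.08)&(np.hypot(W[...,0]-.58,W[...,1]+.15)<.13)&(hsv[...,2]<70)
    q=W[s];print("stand",cv2.minAreaRect(q[:,:2].astype(np.float32)*1000),np.percentile(q[:,2],[1,99]))
E
```

```text
R(y-.21) scene 76 [ 0.586 -0.219  0.385  0.118] 0.0016
R(y-.21) side 116 [ 0.585 -0.22   0.489 -0.023] 0.0027
R(y-.21) both [ 0.585 -0.219  0.47  -0.007] 0.0025 lean deg 25.2
scene amber t [-0.01   0.034] label [-0.027  0.051]
side amber t [-0.014  0.032] label [-0.041  0.055]
L(y-.09) scene 82 [ 0.582 -0.097  0.441  0.034] 0.0015
L(y-.09) side 140 [ 0.583 -0.1    0.494 -0.007] 0.0024
L(y-.09) both [ 0.582 -0.1    0.463 -0.   ] 0.0023 lean deg 24.8Traceback (most recent call last):
  File "<stdin>", line 18, in <module>
    return _quantile_unchecked(
        a, q, axis, out, overwrite_input, method, keepdims, weights)
    return _ureduce(a,
                    func=_quantile_ureduce_func,
    ...<5 lines>...
                    overwrite_input=overwrite_input,
                    method=method)
    r = func(a, **kwargs)
    result = _quantile(arr,
                       quantiles=q,
    ...<2 lines>...
                       out=out,
                       weights=wgt)
    slices_having_nans = np.isnan(arr[-1, ...])
                                  ~~~^^^^^^^^^
IndexError: index -1 is out of bounds for axis 0 with size 0
```

```bash
python3 - <<'E'
from m import *
fs={n:load(n+"0.npz") for n in("scene","side")}
for nm,o,d in (("R",[.585,-.219,.09],[.47,-.007,1]),("L",[.582,-.0995,.09],[.463,0,1])):
    o=np.array(o);d=np.array(d);d/=np.linalg.norm(d)
    for n,f in fs.items():
        W=cloud(f);h=cv2.cvtColor(f["frame"],cv2.COLOR_RGB2HSV)
        t=(W-o)@d; rad=np.linalg.norm(np.cross(W-o,d),axis=-1)
        for lo in np.arange(-.05,.075,.006):
            m=(rad<.021)&(t>lo)&(t<lo+.006)
            if lo==-.05: print(nm,n)
            if m.sum(): print("  t %.3f n%d h%d s%d v%d r%.4f"%(lo+.003,m.sum(),*[np.median(h[...,k][m]) for k in range(3)],np.median(rad[m])))
E
python3 - <<'E'
from m import *
fs={n:load(n+"0.npz") for n in("scene","side")}
for n,f in fs.items():
    W=cloud(f);fin=np.isfinite(W[...,0]);hsv=cv2.cvtColor(f["frame"],cv2.COLOR_RGB2HSV)
    nr=fin&(np.hypot(W[...,0]-.6,W[...,1]-.15)<.12)
    m=nr&(W[...,2]>.043)&(W[...,2]<.053)&(hsv[...,2]<150)
    print(n,"crate",m.sum(),cv2.minAreaRect(W[m][:,:2].astype(np.float32)*1000))
    m=nr&(W[...,2]>.01)&(W[...,2]<.053)&(hsv[...,1]<80)
    print("crate all",m.sum(),cv2.minAreaRect(W[m][:,:2].astype(np.float32)*1000))
    j=nr&(W[...,2]>.051)&(W[...,2]<.06)&(hsv[...,2]>150)
    print("jar",j.sum(),np.mean(W[j],0).round(3))
    j=fin&(W[...,2]>.03)&(W[...,2]<.05)&(np.hypot(W[...,0]-.54,W[...,1]-.02)<.05);print("spool",np.mean(W[j],0).round(3))
    s=fin&(W[...,2]>.015)&(W[...,2]<.08)&(np.hypot(W[...,0]-.58,W[...,1]+.15)<.13)&(hsv[...,2]<70)
    q=W[s];print("stand",cv2.minAreaRect(q[:,:2].astype(np.float32)*1000),np.percentile(q[:,2],[1,99]))
E
```

```text
R scene
  t -0.047 n8 h17 s48 v64 r0.0167
  t -0.041 n19 h18 s44 v75 r0.0179
  t -0.035 n23 h17 s43 v89 r0.0187
  t -0.029 n19 h18 s46 v103 r0.0170
  t -0.023 n14 h15 s55 v100 r0.0166
  t -0.017 n21 h14 s81 v92 r0.0160
  t -0.011 n13 h12 s168 v69 r0.0172
  t -0.005 n17 h12 s164 v69 r0.0172
  t 0.001 n19 h12 s170 v68 r0.0169
  t 0.007 n10 h11 s168 v70 r0.0179
  t 0.013 n15 h12 s169 v69 r0.0185
  t 0.019 n21 h12 s183 v79 r0.0175
  t 0.025 n30 h12 s182 v115 r0.0171
  t 0.031 n39 h11 s190 v103 r0.0136
  t 0.037 n10 h11 s160 v32 r0.0123
  t 0.043 n14 h26 s60 v14 r0.0124
  t 0.049 n9 h45 s59 v22 r0.0121
  t 0.055 n48 h21 s32 v40 r0.0091
  t 0.061 n12 h16 s35 v42 r0.0074
R side
  t -0.041 n13 h20 s42 v104 r0.0172
  t -0.035 n21 h20 s40 v158 r0.0176
  t -0.029 n20 h20 s40 v155 r0.0173
  t -0.023 n22 h21 s41 v156 r0.0171
  t -0.017 n18 h15 s90 v128 r0.0159
  t -0.011 n21 h11 s163 v100 r0.0161
  t -0.005 n18 h12 s175 v91 r0.0165
  t 0.001 n20 h13 s178 v89 r0.0159
  t 0.007 n20 h13 s175 v88 r0.0161
  t 0.013 n18 h13 s176 v87 r0.0167
  t 0.019 n19 h13 s178 v94 r0.0158
  t 0.025 n20 h11 s190 v144
[... 1531 characters left out ...]
00976562, 87.37345886230469), 86.42733764648438)
crate all 1148 ((533.5711669921875, 148.0106658935547), (131.83071899414062, 103.57914733886719), 84.55042266845703)
jar 118 [0.555 0.182 0.054]
spool [nan nan nan]
stand ((587.8057250976562, -161.31106567382812), (110.47564697265625, 209.61572265625), 1.7684094905853271) [0.01607553 0.07184416]
side crate 198 ((533.9838256835938, 146.67361450195312), (135.2669677734375, 90.78773498535156), 85.45928192138672)
crate all 1336 ((529.5379028320312, 145.85890197753906), (139.0293731689453, 99.52275848388672), 85.45928192138672)
jar 163 [0.551 0.181 0.054]
spool [nan nan nan]
stand ((577.7977294921875, -160.2689971923828), (124.55458068847656, 214.51296997070312), 1.9953258037567139) [0.01578923 0.07168245]
  return _methods._mean(a, axis=axis, dtype=dtype,
  ret = um.true_divide(
```

```bash
python3 - <<'E'
from m import *
fs={n:load(n+"0.npz") for n in("scene","side")}
Q=[]
for n,f in fs.items():
    W=cloud(f);fin=np.isfinite(W[...,0]);hsv=cv2.cvtColor(f["frame"],cv2.COLOR_RGB2HSV)
    nr=fin&(np.hypot(W[...,0]-.52,W[...,1]-.147)<.115)
    for lo,hi in((.044,.052),(.02,.052)):
        m=nr&(W[...,2]>lo)&(W[...,2]<hi)&(hsv[...,2]<150)&(hsv[...,1]<90)
        k,l,s,c=cv2.connectedComponentsWithStats(m.astype(np.uint8),connectivity=8)
        print(n,lo,m.sum(),s[1:,4].max(),cv2.minAreaRect(W[m][:,:2].astype(np.float32)*1000))
    m=fin&(W[...,2]>.032)&(W[...,2]<.045)&(np.hypot(W[...,0]-.56,W[...,1]+.03)<.06)&(hsv[...,2]>90)
    print("spool",m.sum(),np.median(W[m],0).round(3) if m.any() else '')
    # rim fallback: corner pixels of grey blob
    m=nr&(hsv[...,1]<60)&(hsv[...,2]<150)
E
python3 - <<'E'
import cv2
from h import *
a=load("scene0.npz");b=load("side0.npz")
cv2.imwrite("pics/k1.png",cv2.resize(a["frame"][160:215,305:380],None,fx=10,fy=10,interpolation=cv2.INTER_CUBIC)[:,:,::-1])
cv2.imwrite("pics/k2.png",cv2.resize(b["frame"][240:310,200:290],None,fx=8,fy=8,interpolation=cv2.INTER_CUBIC)[:,:,::-1])
E
```

```text
scene 0.044 269 269 ((514.2008666992188, 150.09202575683594), (131.85272216796875, 139.51779174804688), 85.17107391357422)
scene 0.02 1306 1304 ((514.955322265625, 149.63922119140625), (131.96604919433594, 140.99945068359375), 84.72596740722656)
spool 1 [ 0.569 -0.083  0.043]
side 0.044 293 147 ((512.167236328125, 148.51214599609375), (135.18666076660156, 132.34324645996094), 84.29067993164062)
side 0.02 1471 1471 ((512.7760009765625, 147.22726440429688), (138.90354919433594, 134.3137969970703), 84.93743896484375)
spool 2 [ 0.596 -0.068  0.042]
```

View pics/k1.png

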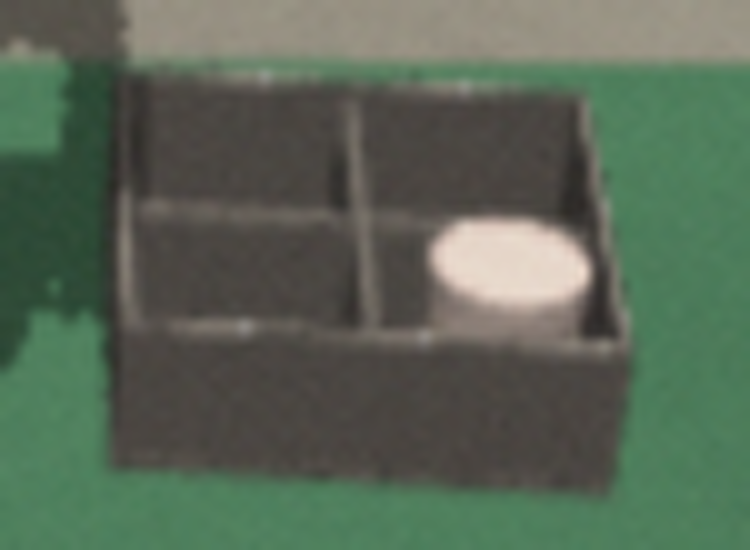

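View pics/k2.png

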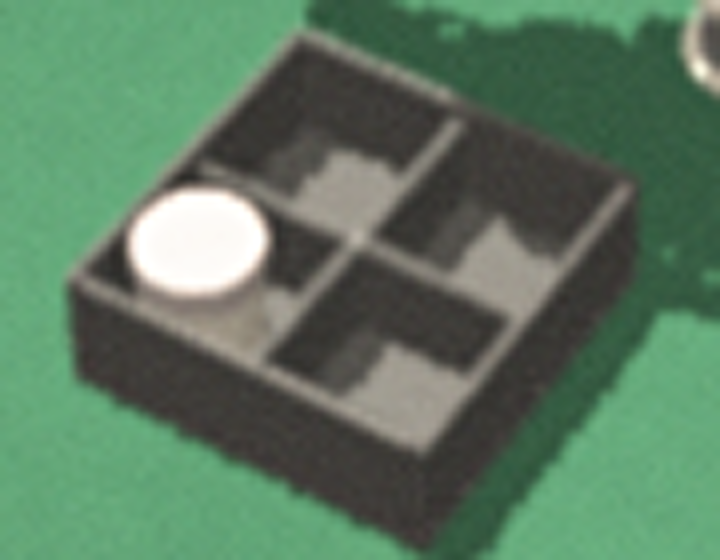

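Run:
```python
from h import *
a=load("scene0.npz");b=load("side0.npz")
for f,pts,s,o in((a,[(122,73),(585,95),(628,346),(120,328),(363,217)],10,(305,160)),(b,[(632,185),(425,450),(72,280),(300,32),(358,238)],8,(200,240))):
    R=np.array([ray(f,(u+.5)/s-.5+o[0],(v+.5)/s-.5+o[1],.048)[:2] for u,v in pts])
    e=R[[1,2,3,0]]-R[:4]
    print(R.round(4).tolist(),"mean",R[:4].mean(0).round(4),"len",np.linalg.norm(e,axis=1).round(3),"ang",np.degrees(np.arctan2(e[:,1],e[:,0])).round(1))
# jar/label triangulation check: cap/bottle amber centroids
def line(f,u,v):
    K=f["K"];T=f["world_from_camera"];d=T[:3,:3]@np.array([(u-K[0,2])/K[0,0],(v-K[1,2])/K[1,1],1]);return T[:3,3],d/np.linalg.norm(d)
for p,q in(((202.6,180.6),(277.8,170.0)),((249.9,180.2),(261.8,191.6))):
    o1,d1=line(a,*p);o2,d2=line(b,*q)
    t=np.linalg.lstsq(np.stack([d1,-d2],1),o2-o1,rcond=None)[0]
    x,y=o1+t[0]*d1,o2+t[1]*d2;print("tri",((x+y)/2).round(4),"gap",np.linalg.norm(x-y).round(4))
```

```text
[[0.4485, 0.0916], [0.4594, 0.22], [0.5841, 0.2079], [0.5769, 0.0774], [0.523, 0.1485]] mean [0.5172 0.1492] len [0.129 0.125 0.131 0.129] ang [ 85.1  -5.6 -93.2 173.7]
[[0.4422, 0.0941], [0.4527, 0.2191], [0.5807, 0.2083], [0.5699, 0.08], [0.5096, 0.1532]] mean [0.5114 0.1504] len [0.125 0.128 0.129 0.128] ang [ 85.2  -4.8 -94.8 173.7]
tri [ 0.5889 -0.2175  0.0927] gap 0.0049
tri [ 0.5855 -0.0978  0.0924] gap 0.0052
```

```bash
cat > g.py <<'E'
import sys,numpy as np
from scipy.spatial.transform import Rotation as Ro
from plant import state
def go(target,lean,yaw=0.):
    s=state();q=s["tool_rot"];R=Ro.from_quat([q[1],q[2],q[3],q[0]])
    # target: tool down, then lean about world y, yaw about world z
    Rt=Ro.from_euler("z",yaw,degrees=True)*Ro.from_euler("y",lean,degrees=True)*Ro.from_quat([1,0,0,0])
    dr=(R.inv()*Rt).as_rotvec(degrees=True)
    dp=np.array(target)-s["tool_pos"]
    print("t",s["time"],"pos",s["tool_pos"].round(4),"w",round(s["gripper_width"],3),"F",s["contact_force"].round(1))
    print("turn shares total",(dr/5).round(2),"shift shares total now-axes",(R.inv().apply(dp)/.04).round(2)," in target axes",(Rt.inv().apply(dp)/.04).round(2))
if __name__=="__main__":
    v=[float(x) for x in sys.argv[1:]];go(v[:3],*v[3:])
E
python3 g.py .6162 -.0998 .164 25
```

```text
t 0.1 pos [6.244e-01 1.000e-04 2.302e-01] w 1.003 F [0.4 0.1 0.4]
turn shares total [-0.   -4.98  0.  ] shift shares total now-axes [-0.2   2.5   1.65]  in target axes [0.51 2.5  1.59]
```

Emit:
carry_out(moves=[[[0,-1,0,0,0,0,1],[0,-1,0,0,0,0,1],[0,-1,0,0,0,0,1],[0,-1,0,0,0,0,1],[0,-1,0,0,0,0,1],[0,0,0,0,0.8,0,1],[0,0,0,0,0.8,0,1],[0,0,0,0,0,0,1]]])

```text
time: 0.77
tool_pos: [0.6248, -0.0684, 0.2298]
tool_rot: [0.001, 0.976, -0.002, -0.217]
contact_force: [0.4, 0.4, 0.4]
gripper_width: 0.996
```

```bash
python3 g.py .6162 -.0998 .164 25
```

```text
t 0.7667 pos [ 0.6248 -0.0684  0.2298] w 0.996 F [0.4 0.4 0.4]
turn shares total [ 0.    0.02 -0.05] shift shares total now-axes [0.51 0.78 1.58]  in target axes [0.5  0.78 1.58]
```

Emit:
carry_out(moves=[[[0,0,0,0.25,0.4,0,1],[0,0,0,0.25,0.4,0,1],[0,0,0,0,0,0.5,1],[0,0,0,0,0,0.5,1],[0,0,0,0,0,0.5,1],[0,0,0,0,0,0,1],[0,0,0,0,0,0,1]]])

```text
time: 1.35
tool_pos: [0.6166, -0.0956, 0.1671]
tool_rot: [-0.0, 0.976, 0.0, -0.218]
contact_force: [0.4, -0.5, 1.4]
gripper_width: 0.997
```

```bash
cat > snap.py <<'E'
import sys,cv2,numpy as np
from plant import grab_frame,state
n,o=sys.argv[1:3]
f=grab_frame(n);np.savez(o+".npz",**f)
im=f["frame"][:,:,::-1]
if len(sys.argv)>3:
    x,y,w,h,s=map(int,sys.argv[3:]);im=cv2.resize(im[y:y+h,x:x+w],None,fx=s,fy=s,interpolation=cv2.INTER_CUBIC)
cv2.imwrite(f"pics/{o}.png",im)
E
python3 g.py .5784 -.0998 .0823 25; python3 snap.py wrist w1; python3 snap.py side s1 180 90 170 150 4
```

```text
t 1.35 pos [ 0.6166 -0.0956  0.1671] w 0.997 F [ 0.4 -0.5  1.4]
turn shares total [-0.01  0.04  0.  ] shift shares total now-axes [0.04 0.11 2.32]  in target axes [0.03 0.11 2.32]
```

View pics/w1.png

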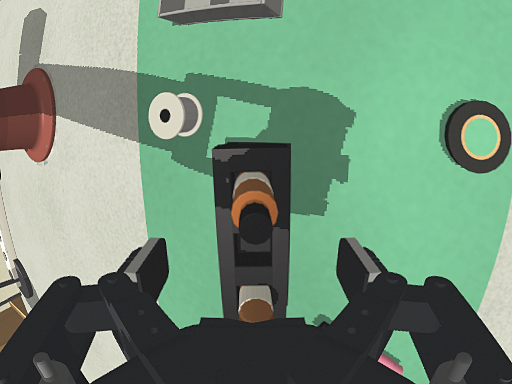

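View pics/s1.png

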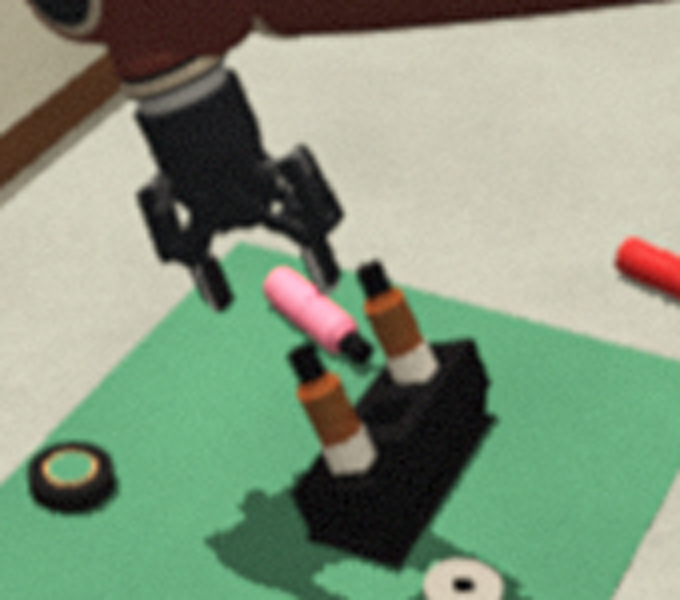

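The wrist view shows the bottle midway between the fingers: cap (255,222), amber body (255,205), fingers at about x=150 and 355. I refine with the wrist depth.

```bash
cat > wc.py <<'E'
from m import *
from scipy.spatial.transform import Rotation as Ro
def wcloud(f,pos,q):
    K=f["K"];z=f["z_map"].astype(float);h,w=z.shape
    u,v=np.meshgrid(np.arange(w),np.arange(h));x=(u-K[0,2])/K[0,0];y=(v-K[1,2])/K[1,1]
    th=np.hypot(x,y);k=np.where(th>1e-6,np.tan(np.minimum(th,1.5))/np.maximum(th,1e-9),1)
    P=np.stack([x*k*z,y*k*z,z],-1);P[(z==0)|(th>1.3)]=np.nan
    T=f["hand_eye"];P=P@T[:3,:3].T+T[:3,3]
    R=Ro.from_quat([q[1],q[2],q[3],q[0]]).as_matrix()
    return P@R.T+np.array(pos)
E
python3 - <<'E'
from wc import *
from plant import state
s=state();f=load("w1.npz");W=wcloud(f,s["tool_pos"],s["tool_rot"])
hsv=cv2.cvtColor(f["frame"],cv2.COLOR_RGB2HSV)
g=(hsv[...,0]>60)&(hsv[...,0]<85)&(hsv[...,1]>80)&np.isfinite(W[...,2]);print("mat",np.nanmedian(W[g],0).round(4),W[g][:,2].std())
am=amber(f,W)&np.isfinite(W[...,0])
for y0 in(-.1,-.22):
    m=am&(np.abs(W[...,1]-y0)<.04)&(W[...,2]>.06);P=W[m];print(len(P),P.mean(0).round(3))
    p,sd=fit(P,[.583,y0,.466,0]);print(p.round(4),sd.round(4))
m=np.isfinite(W[...,0])&(np.hypot(W[...,0]-.606,W[...,1]+.0998)<.03)&(W[...,2]>.12)&(hsv[...,2]<70)&(W[...,2]<.16)
P=W[m];print("cap",m.sum(),P.mean(0).round(4),np.percentile(P,[3,97],axis=0).round(3).tolist())
E
```

```text
mat [ 0.6406 -0.0481  0.0037] 0.008406892978667774
750 [ 0.594 -0.093  0.117]
[ 0.5816 -0.1     0.5198 -0.1554] 0.0027
33 [ 0.584 -0.21   0.089]
[ 0.5845 -0.2209  0.4836  0.018 ] 0.0004
cap 1110 [ 0.6065 -0.0971  0.1411] [[0.596, -0.108, 0.127], [0.616, -0.089, 0.147]]
```

Emit:
carry_out(moves=[[[0,0,0,0.03,0.1,0.4,1],[0,0,0,0,0,0.4,1],[0,0,0,0,0,0.4,1],[0,0,0,0,0,0.4,1],[0,0,0,0,0,0.4,1],[0,0,0,0,0,0.3,1],[0,0,0,0,0,0,1],[0,0,0,0,0,0,1]]])

```text
time: 2.12
tool_pos: [0.5803, -0.1, 0.0851]
tool_rot: [0.0, 0.976, 0.0, -0.216]
contact_force: [0.3, -0.5, 1.5]
gripper_width: 0.995
```

```bash
python3 g.py .5784 -.0998 .0823 25; python3 snap.py wrist w2;python3 snap.py side s2 180 90 170 150 4
```

```text
t 2.1167 pos [ 0.5803 -0.1     0.0851] w 0.995 F [ 0.3 -0.5  1.5]
turn shares total [ 0. -0.  0.] shift shares total now-axes [-0.01 -0.    0.08]  in target axes [-0.01 -0.    0.08]
```

View pics/w2.png

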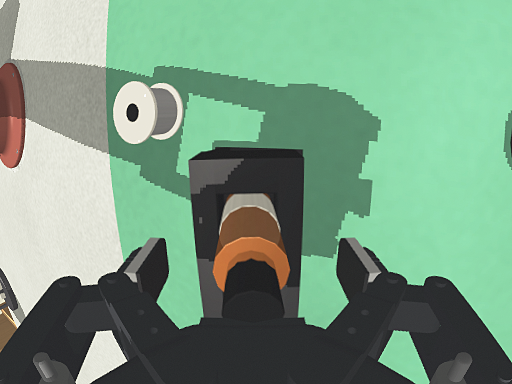

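View pics/s2.png

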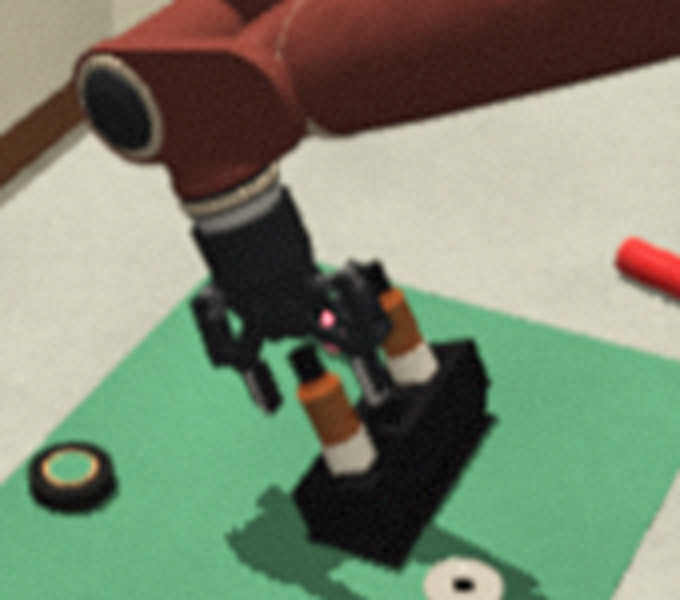

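The bottle is centred between the pads and the cap clears the body. I go 3 mm further and close.

Emit:
carry_out(moves=[[[0,0,0,0,0,0.08,1],[0,0,0,0,0,0,-1],[0,0,0,0,0,0,-1],[0,0,0,0,0,0,-1],[0,0,0,0,0,0,-1],[0,0,0,0,0,0,-1],[0,0,0,0,0,0,-1],[0,0,0,0,0,0,-1]]])

```text
time: 2.88
tool_pos: [0.5782, -0.1001, 0.0823]
tool_rot: [0.0, 0.976, -0.0, -0.217]
contact_force: [-3.2, 0.5, 5.2]
gripper_width: 0.383
```

Emit:
carry_out(moves=[[[0,0,0,0,0,0,-1],[0,0,0,0,0,0,-1],[0,0,0,0,0,0,-1],[0,0,0,0,0,-0.1,-1],[0,0,0,0,0,-0.2,-1],[0,0,0,0,0,-0.3,-1],[0,0,0,0,0,0,-1]]])

```text
time: 3.47
tool_pos: [0.59, -0.1002, 0.106]
tool_rot: [0.0, 0.976, -0.0, -0.216]
contact_force: [-4.0, 0.3, 4.9]
gripper_width: 0.384
```

```bash
python3 g.py .5784 -.0998 .25 25;python3 snap.py side s3 180 90 170 150 4
```

```text
t 3.4667 pos [ 0.59   -0.1002  0.106 ] w 0.384 F [-4.   0.3  4.9]
turn shares total [ 0.01 -0.02 -0.  ] shift shares total now-axes [-1.78 -0.01 -3.14]  in target axes [-1.78 -0.01 -3.14]
```

View pics/s3.png

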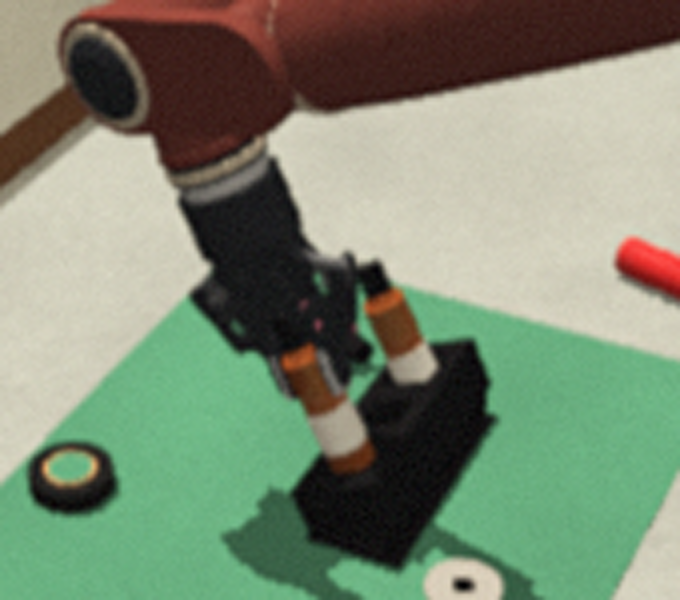

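Emit:
carry_out(moves=[[[0,0,0,0,0,-0.4,-1],[0,0,0,0,0,-0.5,-1],[0,0,0,0,0,-0.5,-1],[0,0,0,-0.2,0,-0.5,-1],[0,0,0,-0.2,0,-0.5,-1],[0,0,0,-0.2,0,-0.5,-1],[0,0,0,-0.2,-0.3,-0.3,-1],[0,0,0,0,-0.3,0,-1]]])

```text
time: 4.18
tool_pos: [0.6159, -0.0758, 0.2374]
tool_rot: [0.001, 0.977, -0.001, -0.212]
contact_force: [1.1, 0.1, -0.4]
gripper_width: 0.38
```

```bash
python3 g.py .543 .1153 .20 0
```

```text
t 4.1833 pos [ 0.6159 -0.0758  0.2374] w 0.38 F [ 1.1  0.1 -0.4]
turn shares total [ 0.01  4.9  -0.01] shift shares total now-axes [-1.28 -4.78  1.6 ]  in target axes [-1.82 -4.78  0.93]
```

Emit:
carry_out(moves=[[[0,0.7,0,0,-0.5,0,-1],[0,0.7,0,0,-0.6,0,-1],[0,0.7,0,0,-0.6,0,-1],[0,0.7,0,0,-0.6,0,-1],[0,0.7,0,0,-0.6,0,-1],[0,0.7,0,0,-0.6,0,-1],[0,0.7,0,0,-0.6,0,-1],[0,0,0,0,-0.3,0,-1]]])

```text
time: 4.85
tool_pos: [0.6116, 0.1039, 0.2318]
tool_rot: [-0.001, 1.0, 0.002, -0.004]
contact_force: [1.0, -1.1, -0.6]
gripper_width: 0.384
```

Emit:
carry_out(moves=[[[0,0,0,-0.4,0,0,-1],[0,0,0,-0.5,0,0.2,-1],[0,0,0,-0.5,0,0.2,-1],[0,0,0,-0.4,0,0.2,-1],[0,0,0,0,0,0,-1],[0,0,0,0,0,0,-1]]])

```text
time: 5.35
tool_pos: [0.5409, 0.1005, 0.2083]
tool_rot: [-0.0, 1.0, 0.0, -0.005]
contact_force: [-0.2, 0.5, -1.3]
gripper_width: 0.382
```

```bash
python3 g.py .543 .1153 .1 0; python3 snap.py wrist w4;python3 snap.py side s4;python3 snap.py scene c4 270 60 150 160 4
```

```text
t 5.35 pos [0.5409 0.1005 0.2083] w 0.382 F [-0.2  0.5 -1.3]
turn shares total [-0.    0.12  0.01] shift shares total now-axes [ 0.08 -0.37  2.71]  in target axes [ 0.05 -0.37  2.71]
```

View pics/w4.png

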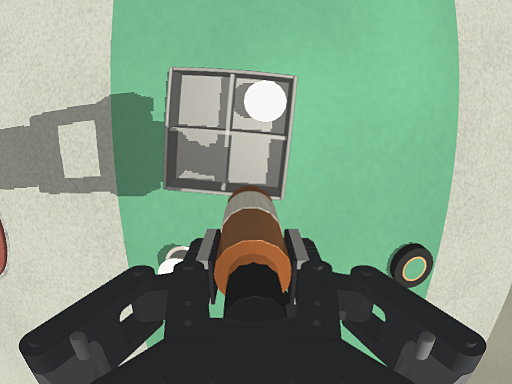

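View pics/s4.png

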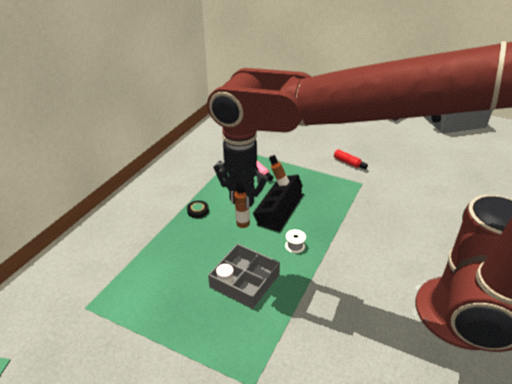

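View pics/c4.png

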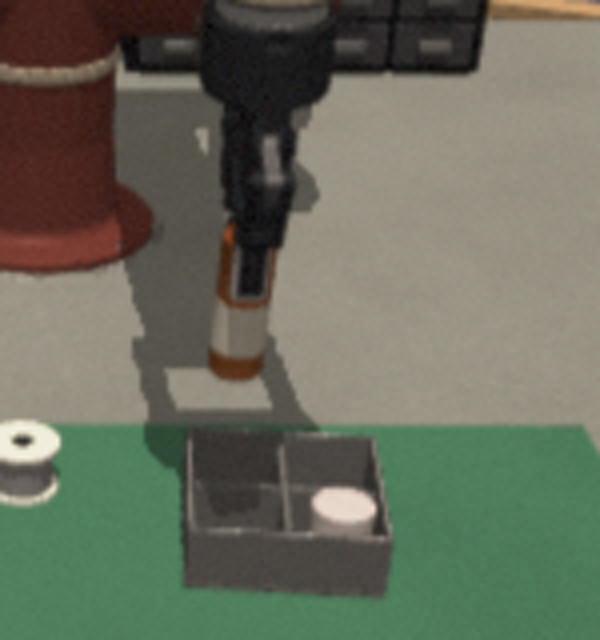

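Wrist view: the bottle is held between the pads at about (250,240). Crate rim corners are at (171,68), (297,75), (284,198) and (165,190), the jar at (265,101). I check the crate centre and the held bottle's tilt.

```bash
cat > held.py <<'E'
import sys
from wc import *
from plant import state
k=sys.argv[1]
s=state();pos=s["tool_pos"]
for n in("c","s"):
    f=load(n+k+".npz");W=cloud(f)
    near=np.isfinite(W[...,0])&(np.hypot(W[...,0]-pos[0],W[...,1]-pos[1])<.045)&(W[...,2]<pos[2]+.035)&(W[...,2]>max(pos[2]-.075,.056))
    hsv=cv2.cvtColor(f["frame"],cv2.COLOR_RGB2HSV)
    m=near&(amber(f,W)|((hsv[...,1]<90)&(hsv[...,2]>60)&(W[...,2]<pos[2]-.008)))
    P=W[m].copy();P[:,2]-=pos[2]-.09-.03
    p,sd=fit(P,[pos[0],pos[1],0,0]);print(n,len(P),"axis at tcp-30mm",p[:2].round(4),"slopes deg",np.degrees(p[2:]).round(1),"sd",sd.round(4),"zmin",np.percentile(W[near][:,2],[1,3]).round(3))
E
python3 held.py 4
python3 - <<'E'
from wc import *
from plant import state
s=state();f=load("w4.npz");W=wcloud(f,s["tool_pos"],s["tool_rot"])
hsv=cv2.cvtColor(f["frame"],cv2.COLOR_RGB2HSV)
m=np.isfinite(W[...,0])&(np.hypot(W[...,0]-.514,W[...,1]-.15)<.115)&(W[...,2]>.042)&(W[...,2]<.056)&(hsv[...,1]<60)&(hsv[...,2]<200)
print(m.sum(),cv2.minAreaRect(W[m][:,:2].astype(np.float32)*1000),np.median(W[m][:,2]))
K=f["K"];T=f["hand_eye"];R=Ro.from_quat(np.roll(s["tool_rot"],-1)).as_matrix()
C=[]
for u,v in((171,68),(297,75),(284,198),(165,190)):
    x,y=(u-K[0,2])/K[0,0],(v-K[1,2])/K[1,1];th=np.hypot(x,y)
    d=np.array([x/th*np.sin(th),y/th*np.sin(th),np.cos(th)]);d=R@T[:3,:3]@d;o=R@T[:3,3]+s["tool_pos"]
    C.append((o+d*(.048-o[2])/d[2])[:2])
C=np.array(C);e=C[[1,2,3,0]]-C;print(C.round(4).tolist(),C.mean(0).round(4),np.linalg.norm(e,axis=1).round(3),np.degrees(np.arctan2(e[:,1],e[:,0])).round(1))
E
```

```text
c 251 axis at tcp-30mm [0.5421 0.103 ] slopes deg [3.  2.1] sd 0.0015 zmin [0.15  0.153]
s 345 axis at tcp-30mm [0.5414 0.1009] slopes deg [1.9 0.1] sd 0.0015 zmin [0.15  0.153]
2565 ((514.451171875, 146.04388427734375), (132.1894989013672, 132.5470428466797), 84.73760986328125) 0.048732065420068166
[[0.4572, 0.2159], [0.5866, 0.2061], [0.5753, 0.0764], [0.4456, 0.0852]] [0.5162 0.1459] [0.13  0.13  0.13  0.131] [ -4.3 -95.  176.2  84.9]
```

Emit:
carry_out(moves=[[[0,0.3,0,0.08,-0.3,0,-1],[0,0,0,0,0,0.4,-1],[0,0,0,0,0,0.4,-1],[0,0,0,0,0,0.4,-1],[0,0,0,0,0,0.4,-1],[0,0,0,0,0,0.2,-1],[0,0,0,0,0,0,-1],[0,0,0,0,0,0,-1]]])

```text
time: 6.17
tool_pos: [0.5466, 0.112, 0.1378]
tool_rot: [-0.0, 1.0, -0.0, 0.009]
contact_force: [-0.1, -0.6, -1.5]
gripper_width: 0.38
```

```bash
python3 g.py .544 .113 .062 0; python3 snap.py wrist w5;python3 snap.py side s5 170 140 150 150 4;python3 snap.py scene c5 270 60 150 160 4; python3 held.py 5
```

```text
t 6.1667 pos [0.5466 0.112  0.1378] w 0.38 F [-0.1 -0.6 -1.5]
turn shares total [-0.  -0.2 -0. ] shift shares total now-axes [-0.1  -0.03  1.89]  in target axes [-0.07 -0.03  1.89]
c 240 axis at tcp-30mm [0.5477 0.1151] slopes deg [1.4 0.7] sd 0.0016 zmin [0.081 0.082]
s 320 axis at tcp-30mm [0.5476 0.1127] slopes deg [ 0.  -0.1] sd 0.0014 zmin [0.08  0.083]
```

View pics/w5.png

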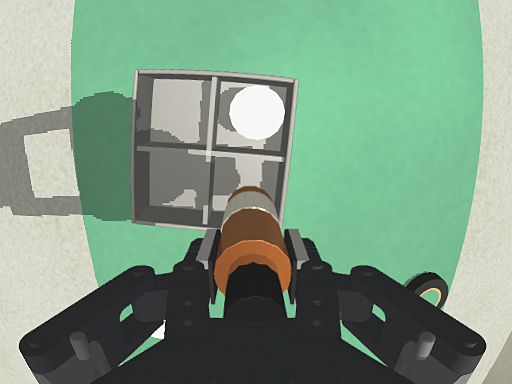

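View pics/s5.png

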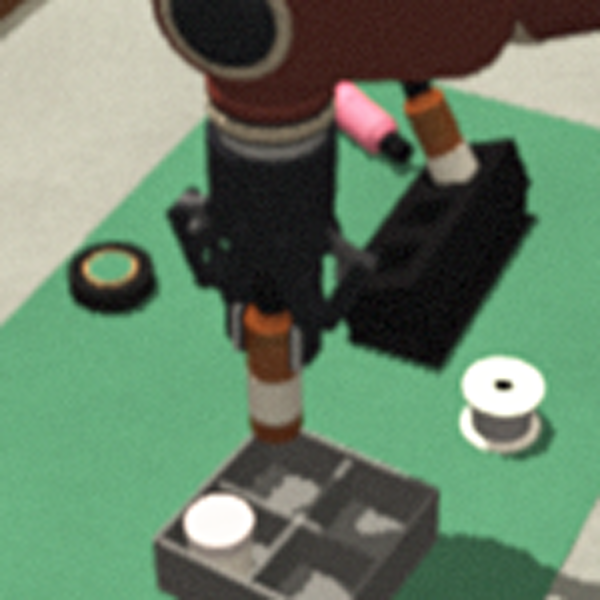

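View pics/c5.png

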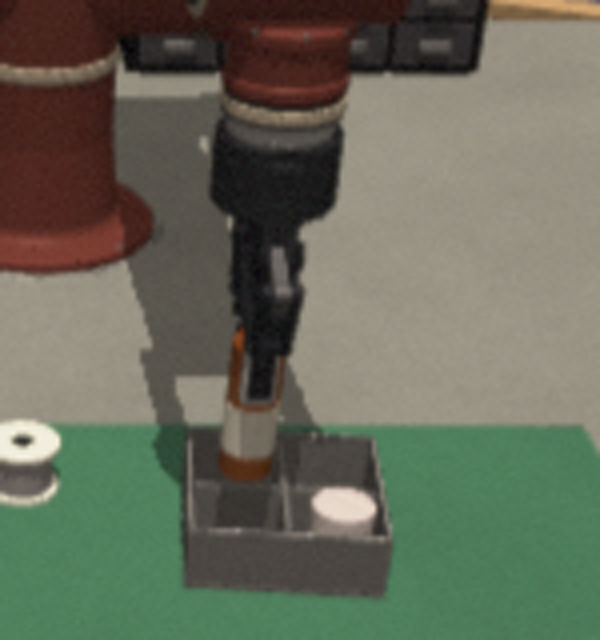

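Emit:
carry_out(moves=[[[0,-0.1,0,-0.08,0,0.3,-1],[0,0,0,0,0,0.4,-1],[0,0,0,0,0,0.4,-1],[0,0,0,0,0,0.4,-1],[0,0,0,0,0,0.2,-1],[0,0,0,0,0,0,-1],[0,0,0,0,0,0,-1]]])

```text
time: 6.9
tool_pos: [0.5434, 0.112, 0.0693]
tool_rot: [0.0, 1.0, 0.0, 0.004]
contact_force: [-0.1, 0.1, -0.8]
gripper_width: 0.385
```

```bash
python3 g.py .544 .113 .062 0; python3 snap.py side s6 170 140 150 150 4;python3 snap.py scene c6 270 60 150 160 4; python3 held.py 6
```

```text
t 6.9 pos [0.5434 0.112  0.0693] w 0.385 F [-0.1  0.1 -0.8]
turn shares total [ 0.   -0.09  0.  ] shift shares total now-axes [ 0.01 -0.02  0.18]  in target axes [ 0.02 -0.02  0.18]
c 55 axis at tcp-30mm [0.5424 0.1148] slopes deg [7.1 2.9] sd 0.0013 zmin [0.056 0.057]
s 141 axis at tcp-30mm [0.5438 0.1134] slopes deg [ 0.4 -1. ] sd 0.0018 zmin [0.057 0.059]
```

View pics/s6.png

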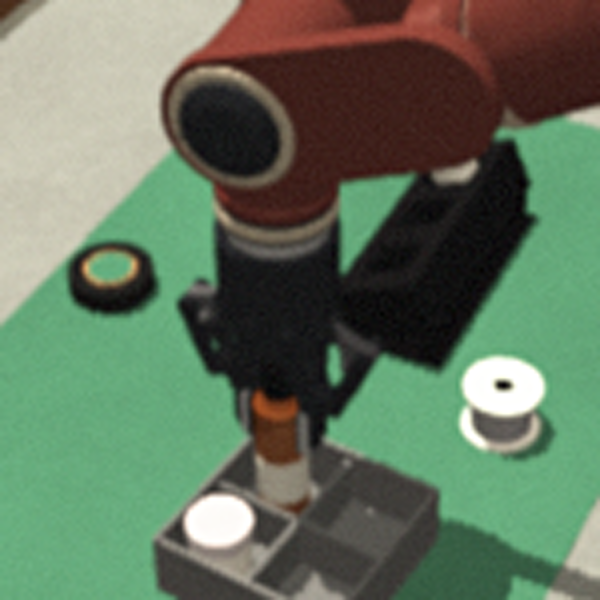

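View pics/c6.png

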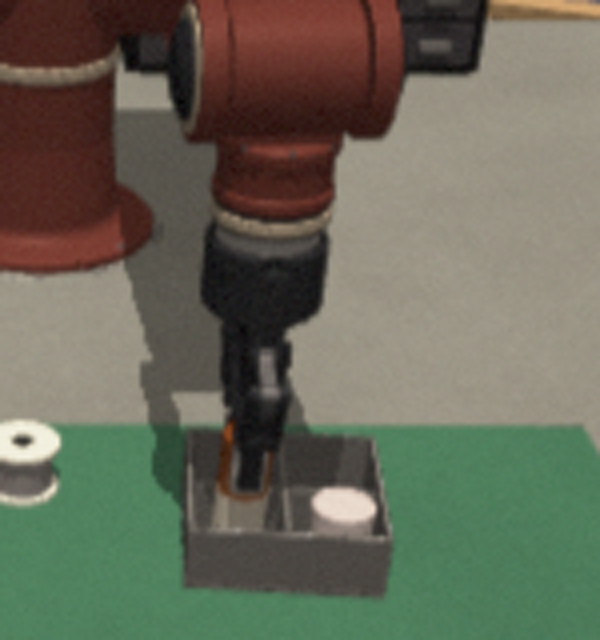

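The bottle is inside its cell with about 7 mm left to the floor. I lower in small steps and watch the force.

Emit:
carry_out(moves=[[[0,-0.08,0,0,0,0.06,-1],[0,0,0,0,0,0.05,-1],[0,0,0,0,0,0.03,-1],[0,0,0,0,0,0,-1]]])

```text
time: 7.33
tool_pos: [0.5442, 0.112, 0.0646]
tool_rot: [-0.0, 1.0, 0.0, 0.001]
contact_force: [-1.0, 0.4, 2.4]
gripper_width: 0.381
```

Emit:
carry_out(moves=[[[0,0,0,0,0,0.03,-1],[0,0,0,0,0,0,-1],[0,0,0,0,0,0,-1]]])

```text
time: 7.58
tool_pos: [0.5443, 0.112, 0.0645]
tool_rot: [0.0, 1.0, 0.0, 0.001]
contact_force: [-2.6, 0.2, 7.2]
gripper_width: 0.387
```

There is floor contact (7 N upward), so I release and rise.

Emit:
carry_out(moves=[[[0,0,0,0,0,0,-0.1],[0,0,0,0,0,0,0.2],[0,0,0,0,0,0,0.5],[0,0,0,0,0,0,0.5],[0,0,0,0,0,0,0.5],[0,0,0,0,0,0,0.5]]])

```text
time: 8.08
tool_pos: [0.5435, 0.112, 0.0625]
tool_rot: [0.0, 1.0, -0.0, 0.001]
contact_force: [0.4, 0.3, 0.2]
gripper_width: 0.746
```

Emit:
carry_out(moves=[[[0,0,0,0,0,-0.2,0.5],[0,0,0,0,0,-0.5,0.5],[0,0,0,0,0,-0.5,0.5],[0,0,0,0,0,-0.5,0.5],[0,0,0,0,0,-0.6,0.8],[0,0,0,0,0,-0.8,1],[0,0,0,0,0,-0.8,1],[0,0,0,0,0,0,1]]])

```text
time: 8.75
tool_pos: [0.5471, 0.1123, 0.2279]
tool_rot: [-0.0, 1.0, 0.0, 0.008]
contact_force: [-0.2, -0.2, 1.5]
gripper_width: 0.999
```

```bash
python3 g.py .623 -.2195 .19 25; python3 snap.py side s7 170 140 150 150 4;python3 snap.py wrist w7
```

```text
t 8.75 pos [0.5471 0.1123 0.2279] w 0.999 F [-0.2 -0.2  1.5]
turn shares total [-0.01 -5.18  0.  ] shift shares total now-axes [1.88 8.3  0.97]  in target axes [2.12 8.3  0.06]
```

View pics/s7.png

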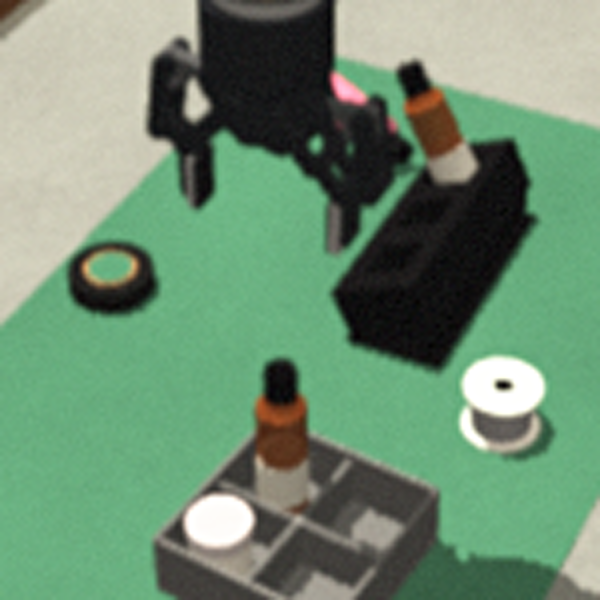

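View pics/w7.png

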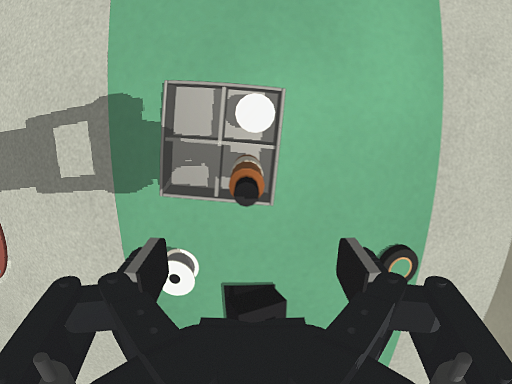

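Bottle one stands upright in its cell (wrist (246,185)) and the jar is undisturbed. Now to the second bottle.

Emit:
carry_out(moves=[[[0,0,0,0.5,0.4,0,1],[0,-0.8,0,0.4,0.8,0,1],[0,-0.8,0,0.4,0.8,0,1],[0,-0.9,0,0.3,0.8,0,1],[0,-0.9,0,0.3,0.8,0,1],[0,-0.9,0,0.2,0.8,0,1],[0,-0.9,0,0,0.8,0,1],[0,0,0,0,0.6,0,1]]])

```text
time: 9.52
tool_pos: [0.6262, -0.1223, 0.2061]
tool_rot: [-0.001, 0.974, -0.0, -0.229]
contact_force: [-0.1, 0.6, -0.9]
gripper_width: 1.0
```

```bash
python3 g.py .619 -.2195 .164 25
```

```text
t 9.5167 pos [ 0.6262 -0.1223  0.2061] w 1.0 F [-0.1  0.6 -0.9]
turn shares total [-0.02  0.29 -0.01] shift shares total now-axes [0.31 2.43 1.02]  in target axes [0.28 2.43 1.03]
```

Emit:
carry_out(moves=[[[0,0.2,0,0.2,0.6,0,1],[0,0,0,0.1,0.6,0,1],[0,0,0,0,0.6,0,1],[0,0,0,0,0.5,0,1],[0,0,0,0,0,0.4,1],[0,0,0,0,0,0.5,1],[0,0,0,0,0,0,1],[0,0,0,0,0,0,1]]])

```text
time: 10.18
tool_pos: [0.6206, -0.2114, 0.1705]
tool_rot: [-0.001, 0.976, 0.0, -0.218]
contact_force: [0.0, 0.5, 0.3]
gripper_width: 1.0
```

```bash
python3 g.py .5814 -.2195 .0823 25; python3 snap.py wrist w8;python3 - <<'E'
from wc import *
from plant import state
s=state();f=load("w8.npz");W=wcloud(f,s["tool_pos"],s["tool_rot"])
hsv=cv2.cvtColor(f["frame"],cv2.COLOR_RGB2HSV);am=amber(f,W)&np.isfinite(W[...,0])
m=am&(np.abs(W[...,1]+.22)<.04)&(W[...,2]>.06)&(W[...,2]<.16);P=W[m];p,sd=fit(P,[.585,-.22,.466,0]);print(len(P),p.round(4),sd.round(4))
m=np.isfinite(W[...,0])&(np.hypot(W[...,0]-.608,W[...,1]+.2195)<.03)&(W[...,2]>.12)&(hsv[...,2]<70)&(W[...,2]<.16)
P=W[m];print("cap",m.sum(),P.mean(0).round(4),np.percentile(P,[3,97],axis=0).round(3).tolist())
E
```

```text
t 10.1833 pos [ 0.6206 -0.2114  0.1705] w 1.0 F [0.  0.5 0.3]
turn shares total [-0.02  0.04  0.01] shift shares total now-axes [0.05 0.21 2.41]  in target axes [0.04 0.2  2.41]
725 [ 0.5841 -0.2204  0.5266 -0.1378] 0.0028
cap 1063 [ 0.6089 -0.2168  0.1402] [[0.598, -0.228, 0.127], [0.618, -0.209, 0.146]]
```

View pics/w8.png

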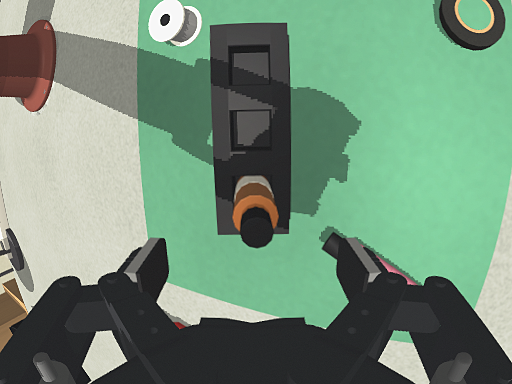

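The wrist view shows the amber bottle centred: cap (256,228), midway between fingers at 150 and 360. The pink bottle's cap is at (335,242), near the right finger, so I check that clearance first.

Run:
```python
from h import *
a=load("scene0.npz");b=load("side0.npz")
print(ray(a,182,216,.017),ray(a,178,221,.017)); W=cloud(a);print(W[216,181],W[213,182])
```

```text
[ 0.64072952 -0.26759098  0.017     ] [ 0.66152468 -0.27495349  0.017     ]
[ 0.65288142 -0.26781769  0.02615132] [ 0.63929669 -0.26709927  0.02540112]
```

Emit:
carry_out(moves=[[[0,0,0,0.05,0.2,0.2,1],[0,0,0,0,0,0.4,1],[0,0,0,0,0,0.4,1],[0,0,0,0,0,0.4,1],[0,0,0,0,0,0.4,1],[0,0,0,0,0,0.4,1],[0,0,0,0,0,0.2,1],[0,0,0,0,0,0,1]]])

```text
time: 10.9
tool_pos: [0.5824, -0.2197, 0.0836]
tool_rot: [-0.001, 0.976, 0.0, -0.217]
contact_force: [-0.4, 0.1, 0.6]
gripper_width: 1.006
```

```bash
python3 g.py .5814 -.2195 .0823 25; python3 snap.py wrist w9
```

```text
t 10.9 pos [ 0.5824 -0.2197  0.0836] w 1.006 F [-0.4  0.1  0.6]
turn shares total [-0.01  0.01  0.01] shift shares total now-axes [-0.01 -0.01  0.04]  in target axes [-0.01 -0.01  0.04]
```

View pics/w9.png

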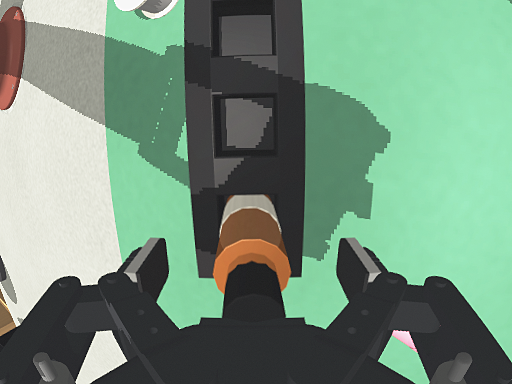

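The bottle is centred again (about (252,250)). I close and lift.

Emit:
carry_out(moves=[[[0,0,0,0,0,0.04,1],[0,0,0,0,0,0,-1],[0,0,0,0,0,0,-1],[0,0,0,0,0,0,-1],[0,0,0,0,0,0,-1],[0,0,0,0,0,0,-1],[0,0,0,0,0,0,-1],[0,0,0,0,0,0,-1]]])

```text
time: 11.62
tool_pos: [0.5828, -0.2202, 0.0848]
tool_rot: [0.0, 0.976, -0.0, -0.216]
contact_force: [-2.5, 0.3, 4.9]
gripper_width: 0.383
```

Emit:
carry_out(moves=[[[0,0,0,0,0,0,-1],[0,0,0,0,0,0,-1],[0,0,0,0,0,0,-1],[0,0,0,0,0,-0.1,-1],[0,0,0,0,0,-0.2,-1],[0,0,0,0,0,-0.3,-1],[0,0,0,0,0,-0.4,-1],[0,0,0,0,0,-0.4,-1]]])

```text
time: 12.28
tool_pos: [0.6075, -0.2199, 0.1355]
tool_rot: [-0.0, 0.977, 0.0, -0.215]
contact_force: [0.3, -0.1, -0.4]
gripper_width: 0.381
```

Emit:
carry_out(moves=[[[0,0,0,0,0,-0.5,-1],[0,0,0,0,0,-0.5,-1],[0,0,0,-0.2,0,-0.5,-1],[0,0,0,-0.2,0,-0.5,-1],[0,0,0,-0.2,0,-0.5,-1],[0,0,0,-0.2,-0.3,-0.5,-1],[0,0,0,0,-0.4,0,-1],[0,0,0,0,0,0,-1]]])

```text
time: 12.95
tool_pos: [0.6297, -0.1893, 0.2594]
tool_rot: [0.0, 0.977, 0.001, -0.213]
contact_force: [-1.0, 0.1, -2.2]
gripper_width: 0.377
```

```bash
python3 g.py .486 .182 .24 0; python3 snap.py side s10
```

```text
t 12.95 pos [ 0.6297 -0.1893  0.2594] w 0.377 F [-1.   0.1 -2.2]
turn shares total [0.   4.92 0.03] shift shares total now-axes [-3.04 -9.29  1.93]  in target axes [-3.59 -9.28  0.48]
```

View pics/s10.png

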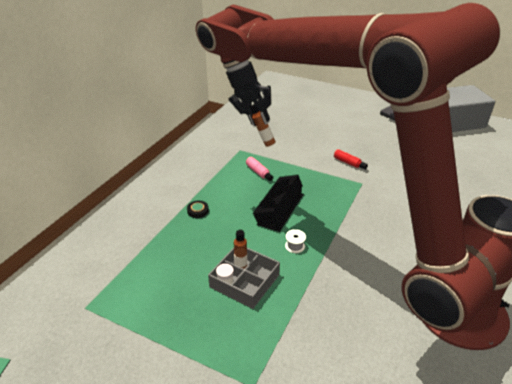

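Emit:
carry_out(moves=[[[0,0.7,0,0,-0.4,0,-1],[0,0.7,0,0,-0.7,0,-1],[0,0.7,0,0,-0.7,0,-1],[0,0.7,0,0,-0.7,0,-1],[0,0.7,0,-0.2,-0.7,0,-1],[0,0.7,0,-0.3,-0.7,0,-1],[0,0.7,0,-0.3,-0.7,0,-1],[0,0,0,-0.3,-0.7,0,-1]]])

```text
time: 13.67
tool_pos: [0.5819, 0.0213, 0.2591]
tool_rot: [-0.0, 1.0, -0.0, -0.004]
contact_force: [1.2, 0.9, -1.8]
gripper_width: 0.381
```

Emit:
carry_out(moves=[[[0,0,0,-0.4,-0.7,0,-1],[0,0,0,-0.5,-0.7,0,-1],[0,0,0,-0.5,-0.7,0,-1],[0,0,0,-0.5,-0.6,0,-1],[0,0,0,-0.3,-0.4,0,-1],[0,0,0,0,0,0,-1],[0,0,0,0,0,0,-1]]])

```text
time: 14.25
tool_pos: [0.4953, 0.1445, 0.2599]
tool_rot: [0.0, 1.0, 0.001, -0.004]
contact_force: [-0.7, -0.3, -1.1]
gripper_width: 0.378
```

```bash
python3 g.py .486 .182 .21 0;  python3 snap.py wrist w11;python3 snap.py side s11;python3 snap.py scene c11 ; python3 held.py 11
```

```text
t 14.25 pos [0.4953 0.1445 0.2599] w 0.378 F [-0.7 -0.3 -1.1]
turn shares total [0.01 0.1  0.02] shift shares total now-axes [-0.22 -0.94  1.25]  in target axes [-0.23 -0.94  1.25]
c 280 axis at tcp-30mm [0.4957 0.1467] slopes deg [2.9 1.5] sd 0.0017 zmin [0.197 0.201]
s 439 axis at tcp-30mm [0.4951 0.1443] slopes deg [ 2.  -0.2] sd 0.0013 zmin [0.198 0.202]
```

View pics/w11.png

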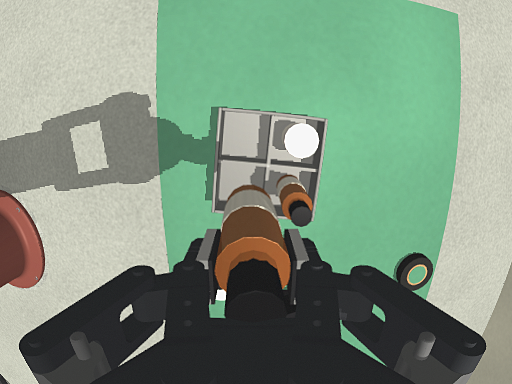

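View pics/c11.png

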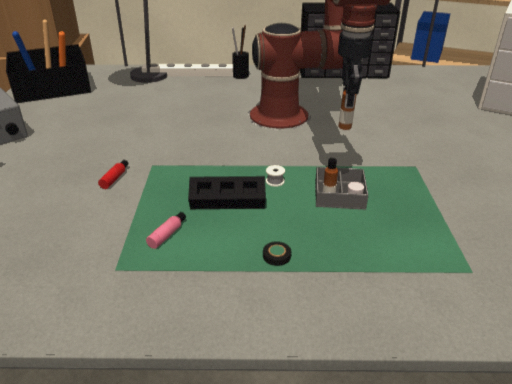

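Emit:
carry_out(moves=[[[0,0.25,0,-0.1,-0.4,0,-1],[0,0,0,-0.1,-0.4,0,-1],[0,0,0,0,-0.14,0.3,-1],[0,0,0,0,0,0.5,-1],[0,0,0,0,0,0.5,-1],[0,0,0,0,0,0.5,-1],[0,0,0,0,0,0.5,-1],[0,0,0,0,0,0.3,-1]]])

```text
time: 15.07
tool_pos: [0.4888, 0.1803, 0.1537]
tool_rot: [0.001, 1.0, -0.001, 0.005]
contact_force: [0.1, -0.1, -1.6]
gripper_width: 0.377
```

Emit:
carry_out(moves=[[[0,0,0,0,0,0,-1],[0,0,0,0,0,0,-1]]])

```text
time: 15.23
tool_pos: [0.4897, 0.181, 0.1566]
tool_rot: [0.0, 1.0, -0.0, 0.006]
contact_force: [-0.0, -0.4, -0.1]
gripper_width: 0.381
```

```bash
python3 g.py .486 .182 .065 0;  python3 snap.py wrist w12;python3 snap.py side s12 170 140 150 150 4;python3 snap.py scene c12 270 60 150 160 4; python3 held.py 12
python3 - <<'E'
from wc import *
from plant import state
s=state();f=load("w12.npz");W=wcloud(f,s["tool_pos"],s["tool_rot"])
hsv=cv2.cvtColor(f["frame"],cv2.COLOR_RGB2HSV)
m=np.isfinite(W[...,0])&(np.hypot(W[...,0]-.514,W[...,1]-.15)<.115)&(W[...,2]>.044)&(W[...,2]<.053)&(hsv[...,1]<60)&(hsv[...,2]<200)
print(m.sum(),cv2.minAreaRect(W[m][:,:2].astype(np.float32)*1000),np.median(W[m][:,2]))
E
```

```text
t 15.2333 pos [0.4897 0.181  0.1566] w 0.381 F [-0.  -0.4 -0.1]
turn shares total [ 0.01 -0.15 -0.01] shift shares total now-axes [-0.12 -0.03  2.29]  in target axes [-0.09 -0.03  2.29]
c 247 axis at tcp-30mm [0.491  0.1849] slopes deg [2.7 1.7] sd 0.0017 zmin [0.097 0.099]
s 384 axis at tcp-30mm [0.4902 0.182 ] slopes deg [ 0.5 -0.3] sd 0.0016 zmin [0.097 0.1  ]
2136 ((514.0980224609375, 148.18539428710938), (130.92430114746094, 132.16775512695312), 84.9656753540039) 0.0502365185402667
```

View pics/w12.png

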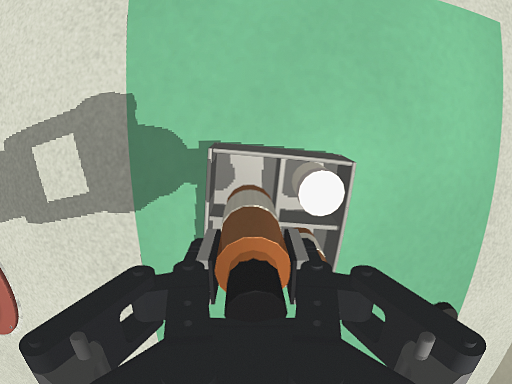

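View pics/s12.png

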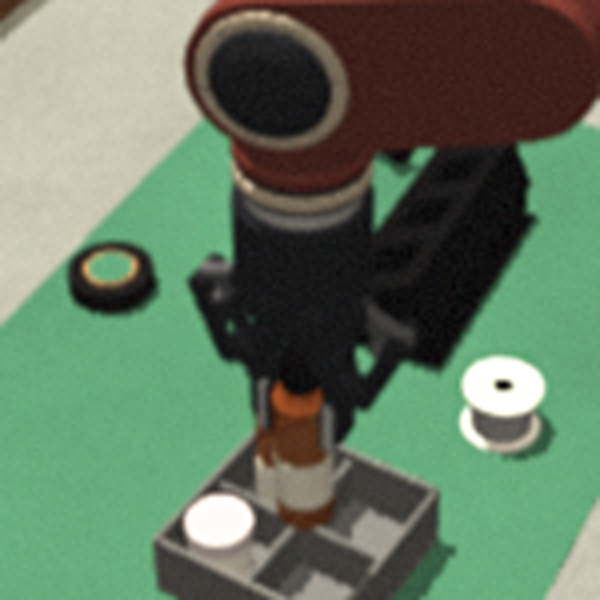

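View pics/c12.png

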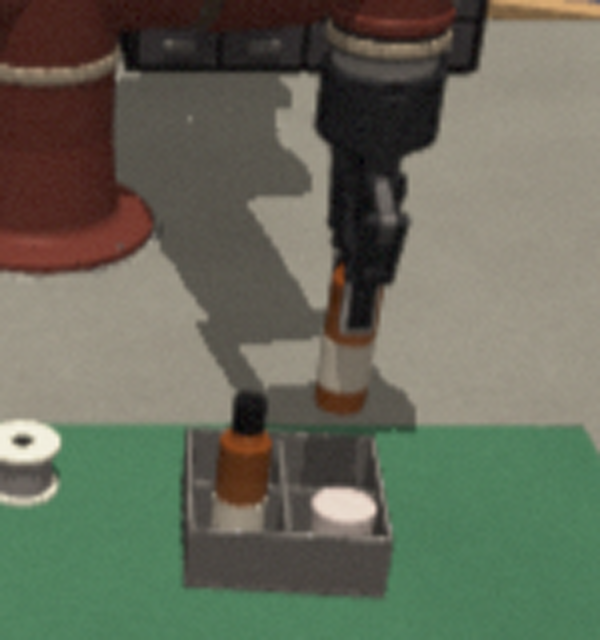

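Refined crate centre (0.514, 0.148), so the target cell is at (0.485, 0.183). The bottle is at (0.4905, 0.183). I correct x and lower.

Emit:
carry_out(moves=[[[0,-0.1,0,-0.13,-0.03,0.1,-1],[0,0,0,0,0,0.4,-1],[0,0,0,0,0,0.4,-1],[0,0,0,0,0,0.4,-1],[0,0,0,0,0,0.4,-1],[0,0,0,0,0,0.3,-1],[0,0,0,0,0,0,-1],[0,0,0,0,0,0,-1]]])

```text
time: 16.05
tool_pos: [0.4849, 0.1829, 0.0774]
tool_rot: [0.0, 1.0, 0.0, 0.003]
contact_force: [0.1, -0.5, -0.9]
gripper_width: 0.379
```

```bash
python3 g.py .485 .182 .0635 0; python3 snap.py side s13 170 140 150 150 4;python3 snap.py scene c13 270 60 150 160 4
```

```text
t 16.05 pos [0.4849 0.1829 0.0774] w 0.379 F [ 0.1 -0.5 -0.9]
turn shares total [ 0.   -0.06  0.  ] shift shares total now-axes [0.   0.02 0.35]  in target axes [0.   0.02 0.35]
```

View pics/s13.png

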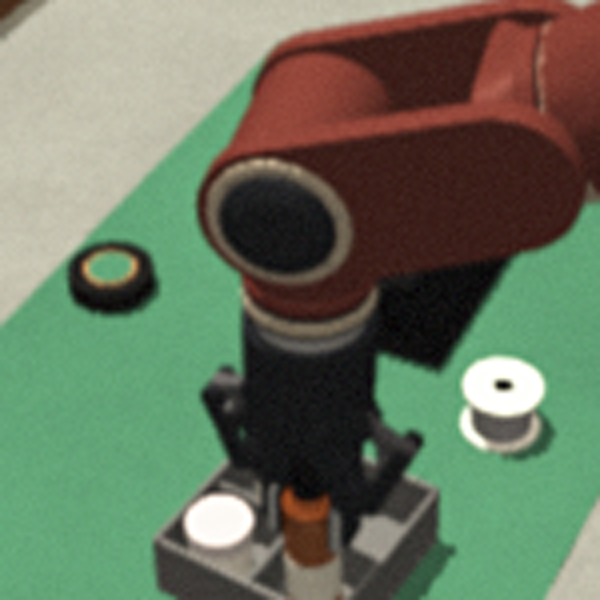

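View pics/c13.png

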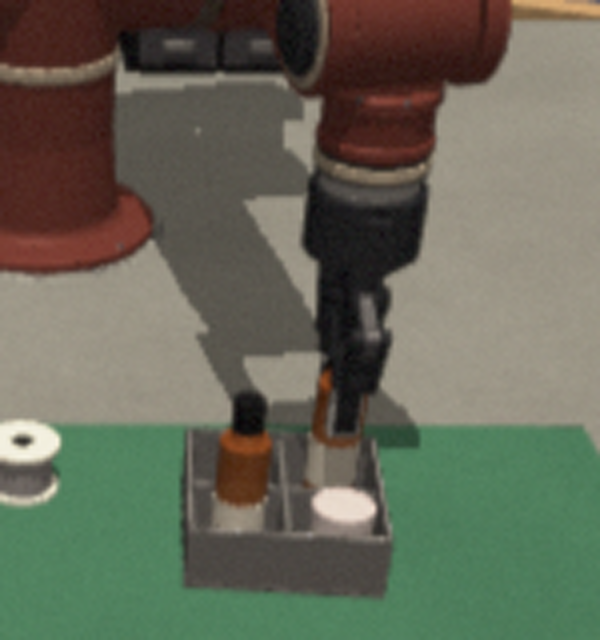

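The bottle is inside the correct cell (side (305,540) in the crop) with 14 mm to go.

Emit:
carry_out(moves=[[[0,-0.05,0,0,0,0.12,-1],[0,0,0,0,0,0.1,-1],[0,0,0,0,0,0.06,-1],[0,0,0,0,0,0.03,-1],[0,0,0,0,0,0,-1]]])

```text
time: 16.57
tool_pos: [0.486, 0.1831, 0.0675]
tool_rot: [-0.0, 1.0, 0.0, 0.001]
contact_force: [-4.8, -1.2, 10.7]
gripper_width: 0.384
```

Emit:
carry_out(moves=[[[0,0,0,0,0,0.03,-1],[0,0,0,0,0,0.02,-1],[0,0,0,0,0,0,-1]]])

```text
time: 16.82
tool_pos: [0.4862, 0.1832, 0.0675]
tool_rot: [-0.0, 1.0, 0.0, 0.001]
contact_force: [-9.6, -1.7, 21.2]
gripper_width: 0.378
```

The stop height of 0.0675 matches floor contact: bottle gripped about 63 mm up plus the 4 mm floor. I ease off and release.

Emit:
carry_out(moves=[[[0,0,0,0,0,-0.05,-1],[0,0,0,0,0,0,-1],[0,0,0,0,0,0,-0.1],[0,0,0,0,0,0,0.2],[0,0,0,0,0,0,0.5],[0,0,0,0,0,0,0.5],[0,0,0,0,0,0,0.5],[0,0,0,0,0,0,0.5]]])

```text
time: 17.48
tool_pos: [0.4851, 0.1828, 0.0648]
tool_rot: [0.0, 1.0, -0.0, 0.001]
contact_force: [-0.4, 0.9, 1.2]
gripper_width: 0.751
```

Emit:
carry_out(moves=[[[0,0,0,0,0,-0.2,0.5],[0,0,0,0,0,-0.5,0.5],[0,0,0,0,0,-0.5,0.5],[0,0,0,0,0,-0.5,0.5],[0,0,0,0,0,-0.6,0.5],[0,0,0,0,0,-0.8,0.5],[0,0,0,0,0,-0.8,0.5],[0,0,0,0,0,-0.5,0.5]]])

```text
time: 18.15
tool_pos: [0.4859, 0.1831, 0.2458]
tool_rot: [-0.001, 1.0, 0.0, 0.003]
contact_force: [0.9, 0.7, 0.9]
gripper_width: 0.752
```

Emit:
carry_out(moves=[[[0,0,0,0,0.5,0,0.5],[0,0,0,0,0.5,0,0.5],[0,0,0,0,0.5,0,0.5],[0,0,0,0,0.5,0,0.5],[0,0,0,0,0,0,0.5],[0,0,0,0,0,0,0.5]]])

```text
time: 18.65
tool_pos: [0.485, 0.1024, 0.2417]
tool_rot: [-0.0, 1.0, -0.001, 0.001]
contact_force: [-0.6, 0.6, 0.1]
gripper_width: 0.748
```

```bash
python3 snap.py side s14; python3 snap.py wrist w14;python3 snap.py scene c14
python3 - <<'E'
from wc import *
from plant import state
s=state();print(s["time"],s["tool_pos"],s["contact_force"])
from math import *
C=np.array([.5145,.148]);a=radians(-5);u=np.array([cos(a),sin(a)]);v=np.array([-sin(a),cos(a)])
for n in("c","s"):
    f=load(n+"14.npz");W=cloud(f);fin=np.isfinite(W[...,0]);hsv=cv2.cvtColor(f["frame"],cv2.COLOR_RGB2HSV)
    for nm,su,sv in(("A",1,-1),("B",-1,1)):
        c=C+.032*(su*u+sv*v)
        m=fin&(np.hypot(W[...,0]-c[0],W[...,1]-c[1])<.04)&(W[...,2]>.055)&(W[...,2]<.094)&amber(f,W)
        P=W[m];p,sd=fit(P,[*c,0,0])
        top=fin&(np.hypot(W[...,0]-c[0],W[...,1]-c[1])<.03)&(W[...,2]>.1)&(W[...,2]<.15)&(hsv[...,2]<80)
        b=p[:2]-.086*p[2:]-c
        print(n,nm,len(P),"at z.09 off mm",((p[:2]-c)*1000).round(1),"slopes deg",np.degrees(p[2:]).round(1),"top z",np.percentile(W[top][:,2],97).round(4), "sd",sd.round(4))
    j=fin&(np.hypot(W[...,0]-.549,W[...,1]-.179)<.03)&(W[...,2]>.05)&(W[...,2]<.06)&(hsv[...,2]>150);print("jar",W[j].mean(0).round(4))
E
```

```text
18.8 [0.48488325 0.10347961 0.24134634] [ 0.29423613  0.11662405 -0.31886981]
c A 139 at z.09 off mm [-0.4  2.1] slopes deg [-0.2  1. ] top z 0.13 sd 0.0019
c B 123 at z.09 off mm [-0.6  3.5] slopes deg [ 1.4 -0.5] top z 0.1298 sd 0.0019
jar [0.5552 0.1817 0.0536]
s A 114 at z.09 off mm [-0.3 -1.5] slopes deg [-0.3  0.3] top z 0.1309 sd 0.0013
s B 121 at z.09 off mm [-1.1  0.4] slopes deg [-2.2  0.3] top z 0.1306 sd 0.0012
jar [0.551  0.1816 0.0536]
```

View pics/s14.png

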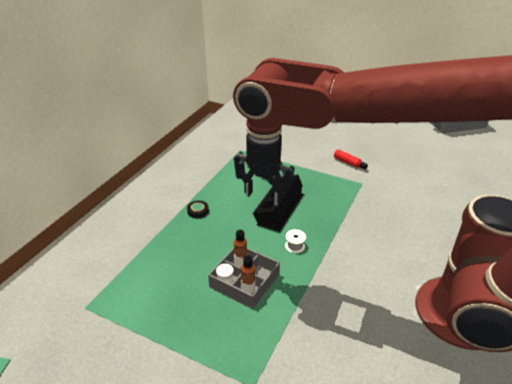

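View pics/w14.png

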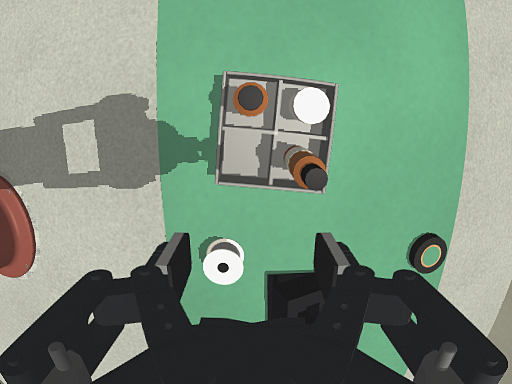

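View pics/c14.png

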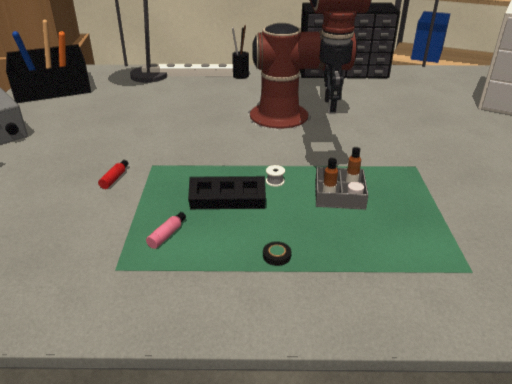

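Both bottles are upright in diagonal cells (wrist (250,98) and (310,172)). Cap tops are at 0.130 m against the expected 0.129 m. The jar (311,105), spool and tape are where they were, and the gripper is clear. I hand in.

```bash
python3 -c "
from plant import ticket
print(ticket.job_done())"
```

```text
the job is handed in; nothing more can be done
None
```

Both amber bottles are out of the stand and upright in two diagonal empty cells of the crate, each lowered to floor contact before release. I handed the job in at about 18.8 s; it reports no verdict.

- **Position:** both bottles measured within about 4 mm of their cell centres. The cap tops are at 0.130–0.131 m, against 0.129 m expected.
- **Tilt:** the fits gave 1° or less for the first bottle. For the second, the two cameras disagreed, at +1.4° and −2.2°. That is depth noise, and well inside the 7° limit.
- **Other things:** the jar measured the same as at the start, and the spool, tape and both pink and red bottles look unmoved. The gripper is open and clear.
- **Disagreements:** the scene and side cameras differed by about 5 mm on the crate's position, so I used the wrist camera's fit. The second bottle reached the floor 4 mm higher on the tool than the held-bottle estimate. The recorded grip height accounts for that. The second set-down pressed with about 21 N.

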